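# Lay up a mallet head in the glue press

### The job

Lay up the laminated mallet head dry in the glue press, on the dark cheek that already lies there: the white spacer flat across the middle to keep the handle mortise open, the rubber-faced core block close against its side nearer the robot with the rubber facing outward, and the plain core block close against its far side, both square and flush with the cheek's long edges. Cover them with the drilled dark cheek, flush over the lower one, and lay the slotted plywood caul on top, down over the two studs. Leave the plane, the brush and the screw box where they are.

Things in the scene. Friction and masses are not known exactly. Their poses are not given: they have to be found in the camera images.
- press_seat (a point): Fixed glue press: plywood base 250x92x18 mm, on it the dark walnut lower cheek (124x56x16 mm, part of it). Point: centre of that cheek's top, 34 mm above the bench; x along the press to its far end, y across, z up. Two upright steel studs, 10 mm thick, at x = -95 and +95 mm (y = 0), tops 78 mm above this point; nuts 17 mm wide at their feet.
- spacer_c (a point): White plastic spacer bar, loose: 26 mm (its x) x 84 mm (its y) x 24 mm high, 0.05 kg. This point is its centre, 12 mm up. In the press its 26 mm side runs along the press, so that it lies crosswise and sticks out 14 mm on either side of the 56 mm wide cheek. It is 2 mm lower than the core blocks.
- core_rubber_c (a point): Reddish-brown wooden core block with a black rubber facing on one end, loose: 42 mm long with the rubber (its x, along the press) x 56 mm wide (its y) x 26 mm high, 0.05 kg. Point: its centre, 13 mm up. The 8 mm thick rubber covers its -x end. Touching the spacer, its centre lies 34 mm from the spacer's centre.
- rubber_face (a point): Middle of the outer rubber face of that block, 21 mm from the block's centre along its -x.
- core_plain_c (a point): Plain reddish-brown wooden core block, no rubber, loose: 42 mm long (its x, along the press) x 56 mm wide (its y, across the press) x 26 mm high, 0.045 kg. This point is its centre, 13 mm up. Either end may face the spacer. Pressed against the spacer, its centre lies 34 mm from the spacer's centre.
- cheek_c (a point): Upper cheek of the mallet head, loose: dark walnut board with two small drilled holes, 124 mm (its x) x 56 mm (its y) x 16 mm thick, 0.075 kg. This point is its centre, 8 mm up. Either way round fits.
- caul_c (a point): Pale plywood pressing bar (caul), loose: 240 mm (its x) x 46 mm (its y) x 20 mm thick, 0.14 kg, with a rectangular through slot near each end, 30 mm along the bar x 26 mm across, slot centres 95 mm from the middle. This point is its centre, 10 mm up. Either way round fits.
- block_plane: Bystander: small blue block plane standing on the bench towards the robot's right, 48 x 160 x 49 mm; origin at the centre of its underside. Leave it alone.
- brush: Bystander: glue brush lying near the left edge of the bench beside the press, 42 x 192 x 15 mm; origin at the centre of its underside, long side along its y. Leave it alone.
- screw_box: Bystander: open green box of screws behind the loose parts, 80 x 110 x 28 mm; origin at the centre of its underside. Leave it alone.
There are look-alikes about, which are no part of the job. What is shaped like the part that bears core_plain_c but pink or turquoise is not meant.

How it is judged:
By the outcome, as a careful person would: the job done as asked, in the order asked, and still so for the second after the job is handed in, with the robot touching nothing.
It also fails if it takes over 115 s, if anything falls off the work surface, if the arm or the gripper's body presses on something with over 40 N, if the wrist force passes 120 N, or if a joint passes its speed limit or range.

### The arm

A 6-joint arm with a two-finger parallel gripper is mounted at the origin on a cart in front of the work surface, level with it; the furniture and walls round the work are solid. World frame = base frame: x ahead of the robot, y to its left, z up, the work surface at z = 0. Lengths are in m, angles in rad, forces in N, time in s.
With the tool pointing down it reaches from about 0.25 to 0.775 m from the base axis. Payload 4 kg.
Tool frame: the origin (TCP) lies at the very end of the fingers, on their centre line; the grasp point (between the pads) lies 19 mm behind it (manip.grip_depth is the distance from the TCP to the grasp point, in m); z points along the fingers, y is the line along which they close (so a half turn about z gives the same grasp; the last joint's range is limited). The gripper opens to 85 mm and grips with 20 to 120 N. Pads are 22 mm wide; open, the fingers measure 114 mm over their backs; the gripper's body (76 mm by 85 mm) begins 54 mm behind the grasp point. The pads swing forward as they close: fully open they stand 13 mm farther back than shut.
Start: joints at [-1.36, 0.087, 1.371, -0, 1.684, -0.103], TCP at [0.17, -0.523, 0.204] pointing down, gripper open.
Joint ranges: [-3.1, 3.1], [-0.76, 2.03], [0.27, 2.55], [-1.08, 4.22], [0.17, 2.65], [-2.57, 2.57]. Speed limits (rad/s): [2.79, 2.79, 3.14, 3.14, 3.14, 3.14].

### API

Orientations are given as a 3x3 rotation matrix whose columns are the frame's x, y, z axes.
In Python, from station import manip, optics gives the robot as it stands.
- The arm moves only by the tool send_rows, never from a script. Its argument "rows" is a list of rows, each a list of 7 numbers: the shift along the tool's x, y, z in mm, then the turn, a rotation vector about the tool's x, y, z in rad, then the gripper command: -1 is fully open, 1 is shut, values between are in proportion. In form: [[tx, ty, tz, ax, ay, az, claw], ...]. A call has 1 to 20 rows; each row is the pose to reach, as a shift and turn from the pose commanded when the call began, along the tool's axes at that moment; what a row does not reach only later rows make up. A row lasts 1/8 s, in which the tool goes at most 62.5 mm and 10.7 degrees, less where a joint would pass 70% of its speed; a pose out of reach is approached as far as the arm can. A call with a gripper value outside its range is refused whole. The fingers move at their own pace and stop on an object; the grip force is fixed at half the most. Time passes only in rows, so rows that repeat a pose let the fingers close. It gives the time, the measured TCP pose, the force, the opening and the grip force at its end, in the units of the state.
- manip.state(): the state, without advancing time (a new reading comes with each control period).
- optics.read_camera(name): name is "scene" or "top"; returns a dict with "image" (480x640x3 uint8, blue, green, red), "z_map" (480x640 float32, m along the optical axis (not along the pixel's ray), 0 where there is no reading), "fx", "fy", "cx", "cy" (pixels), "R" (3x3) and "t" (3): a world point X has camera coordinates R X + t. Camera axes: x right, y down, z forward; pixel columns grow to the right and rows downward; lengths in m; the calibration is good to about 2 mm. A picture is of the moment at which its call begins.
- manip.sign_off(): hands the job in; it is judged then, once.
The state is a dict: "time_s": time; "joint_pos": joint angles; "joint_vel": joint speeds; "effort": joint torques, N m; "eef_pos": TCP position; "ee_rot": TCP orientation; "wrist_force": force on the tool from outside, world axes, zero at the start; "ft_torque": the same for the moment, N m; "opening": finger opening in m; "finger_force": force on a finger pad.
Only numpy, scipy, OpenCV 4.12 (cv2) and the standard library are available. Lean on these libraries where they do the work, as an engineer would, in place of code of your own. Each camera call takes 0.05 s, during which the arm holds its last target. There are 200 camera calls.

## Working session

There is one attempt and no reset: what is moved stays moved. The work goes in short steps, Python scripts to look and compute and a tool call to move; the robot and the scene stay as the last step left them, time stands still between calls to the robot, and variables do not carry over. Pictures are saved under pics/ and viewed, at most 14 in all, crops included, and the job is handed in when it is done.

Besides the shell and the picture viewer there is one more tool, called after "Call:" as name(argument=value, ...), one argument or row to a line, values as JSON. send_rows: Moves the arm, as the interface text tells. Its arguments: {"type":"object","properties":{"rows":{"type":"array","items":{"type":"array","items":{"type":"number"}}}},"required":["rows"]}

```bash
ls; mkdir -p pics
python3 - <<'E'
from station import manip, optics
import cv2,numpy as np
for n in ("top","scene"):
    c=optics.read_camera(n); cv2.imwrite(f"pics/{n}0.png",c["image"]); np.savez(f"{n}0.npz",**c)
    print(n,c["fx"],c["cx"],c["cy"],c["R"].round(3).tolist(),c["t"].round(3))
s=manip.state(); print(s["eef_pos"],s["ee_rot"],s["opening"],s["time_s"],manip.grip_depth)
E
```

```text
pics
top 434.31168175585344 317.77853360663516 241.83294363899208 [[-0.02, -1.0, -0.007], [-0.992, 0.021, -0.127], [0.127, 0.004, -0.992]] [-0.056  0.545  0.973]
scene 596.9599574610836 328.63235024184655 250.8081843658096 [[-0.711, -0.703, 0.023], [-0.344, 0.319, -0.883], [0.614, -0.636, -0.468]] [0.36  0.247 1.123]
[ 0.16965568 -0.5226653   0.20290685] [[ 9.51163315e-01  3.08687785e-01 -4.47347300e-04]
 [ 3.08688050e-01 -9.51161242e-01  1.99502658e-03]
 [ 1.90340922e-04 -2.03568686e-03 -9.99997910e-01]] 0.08575778326118286 0.1 0.0187
```

View pics/top0.png

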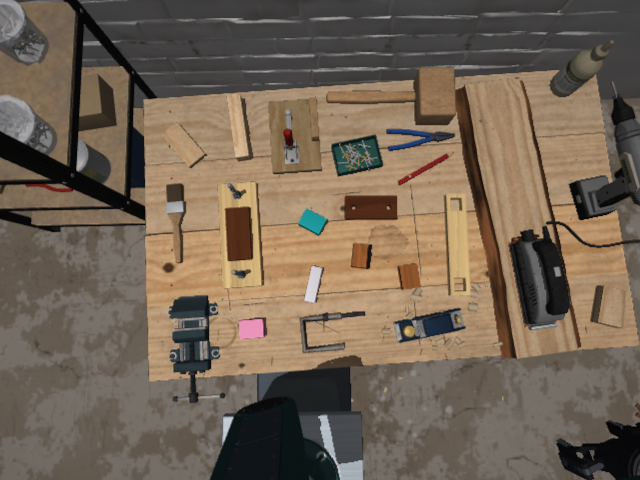

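View pics/scene0.png

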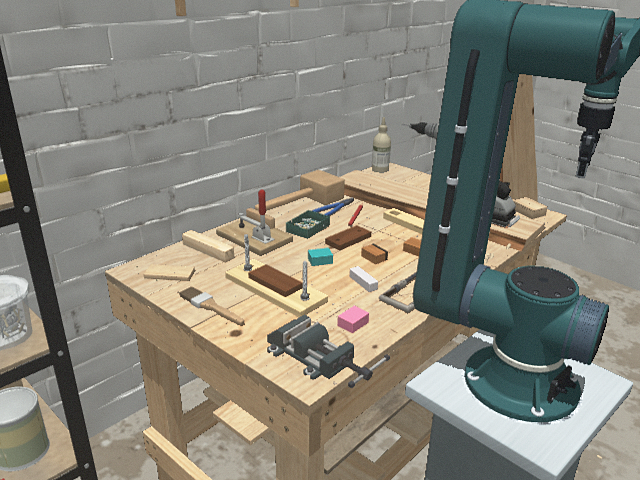

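The top view shows the press at (240,233), spacer (314,284), core blocks at (361,256) and (409,276), drilled cheek (371,207) and caul (457,243). I'll zoom in and measure these.

```bash
cat > h.py <<'E'
import numpy as np,cv2
from station import manip,optics
def pts(c):
    v,u=np.mgrid[:480,:640]; z=c["z_map"].astype(float)
    P=np.stack([(u-c["cx"])/c["fx"]*z,(v-c["cy"])/c["fy"]*z,z],-1)
    return (P-c["t"])@c["R"]
def proj(c,X):
    q=np.atleast_2d(X)@c["R"].T+c["t"]; return np.c_[q[:,0]/q[:,2]*c["fx"]+c["cx"],q[:,1]/q[:,2]*c["fy"]+c["cy"]]
def blob(c,box,zlo,zhi,excl=None):
    "top face points in pixel box -> connected comp rect (center mm, size mm, angle of long side deg), z"
    W=pts(c); u0,v0,u1,v1=box
    m=np.zeros((480,640),np.uint8); m[v0:v1,u0:u1]=1
    m&=((W[...,2]>zlo)&(W[...,2]<zhi)&(c["z_map"]>0)).astype(np.uint8)
    n,l,st,_=cv2.connectedComponentsWithStats(m,connectivity=4)
    k=1+st[1:,4].argmax(); p=W[l==k]
    r=cv2.minAreaRect((p[:,:2]*1000).astype(np.float32)); b=cv2.boxPoints(r)
    e=b[1]-b[0]; f=b[2]-b[1]; d=e if np.hypot(*e)>np.hypot(*f) else f
    ang=np.degrees(np.arctan2(d[1],d[0]))%180
    return np.round(r[0],1),np.round(sorted([np.hypot(*e),np.hypot(*f)]),1),round(ang,1),np.round(p.mean(0)*1000,1),len(p),np.round(np.percentile(p[:,2],[5,95])*1000,1)
E
python3 - <<'E'
from h import *
c=dict(np.load("top0.npz"))
W=pts(c); print("bench z",np.median(W[300:310,340:390,2]))
for n,b,lo,hi in [("base",(212,175,270,295),.013,.023),("low cheek",(215,195,262,270),.029,.038),("spacer",(298,255,330,310),.017,.03),("coreA",(342,235,380,275),.02,.032),("coreB",(393,256,424,296),.02,.032),("cheek",(338,188,405,226),.011,.022),("caul",(440,185,475,300),.014,.026)]:
    print(n,*blob(c,b,lo,hi))
cr=c["image"][180:310,280:480]; cv2.imwrite("pics/crop.png",cv2.resize(cr,None,fx=4,fy=4,interpolation=cv2.INTER_CUBIC))
E
```

```text
bench z 0.00011246681879791864
base [569.1 119.5] [ 92.7 249.6] 3.2 [563.9 117.   18.7] 2550 [15.7 21.6]
low cheek [569.  119.4] [ 56.6 124.3] 2.8 [568.6 119.1  34.5] 1237 [31.5 37.2]
spacer [447.8 -52.7] [25.9 83.7] 166.5 [447.4 -52.7  24.3] 407 [21.3 27.1]
coreA [ 512.1 -166.9] [41.9 56. ] 173.3 [ 511.7 -166.7   26.3] 435 [22.9 29.3]
coreB [ 461.3 -276.9] [42.5 55.7] 6.2 [ 461.2 -276.5   26.2] 445 [23.3 29.3]
cheek [ 628.3 -194.5] [ 57.8 122.4] 88.4 [ 628.2 -194.3   16.5] 1216 [13.4 19.6]
caul [ 533.  -394.8] [ 57.9 244.6] 1.9 [ 532.3 -394.7   20. ] 1830 [16.4 23.2]
```

View pics/crop.png

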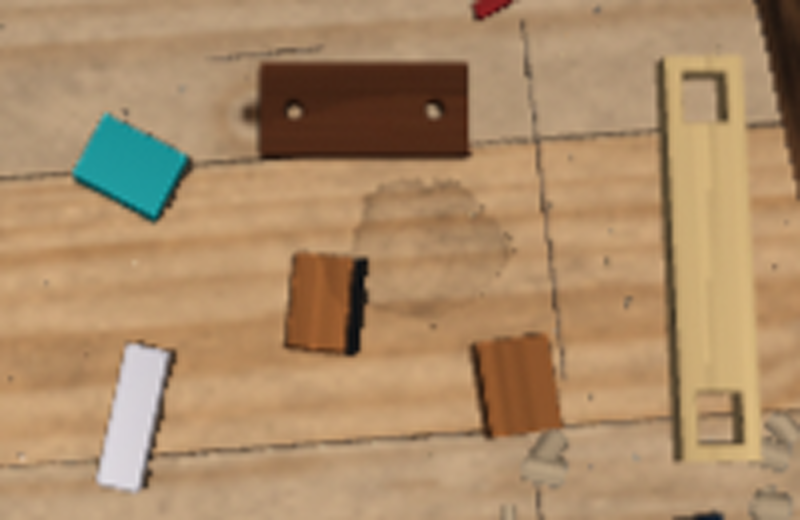

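The crop shows that the block at (325,303) has a black rubber strip on its right side (world -y). The block at (515,385) is plain. The sizes match the task description. I'll cross-check with the scene camera and compute the first move.

```bash
cat >> h.py <<'E'
def go(targets,s=None):
    "targets: (x,y,z mm, yaw deg) -> tool-frame shift mm and turn about z (rad)"
    s=s or manip.state(); R=s["ee_rot"]; p=s["eef_pos"]*1000
    print("t",round(s["time_s"],2),"p",p.round(1),"yaw",round(np.degrees(np.arctan2(R[1,0],R[0,0])),2),"open",round(s["opening"]*1000,1),"F",np.round(s["wrist_force"],1),"ff",round(float(np.max(s["finger_force"])),1),"j6",round(s["joint_pos"][5],2))
    for x,y,z,a in targets:
        a=np.radians(a); c,d=np.cos(a),np.sin(a)
        T=np.array([[c,d,0],[d,-c,0],[0,0,-1.]])
        print((x,y,z),(R.T@(np.array([x,y,z])-p)).round(1).tolist(),cv2.Rodrigues(R.T@T)[0].ravel().round(3).tolist())
E
python3 - <<'E'
from h import *
c=dict(np.load("scene0.npz"))
def box(X,z,m=22):
    q=proj(c,[X[0]/1e3,X[1]/1e3,z])[0]; return int(q[0]-m*2),int(q[1]-m*1.4),int(q[0]+m*2),int(q[1]+m*1.4)
for n,X,z,m in [("low",(569,119.5),.034,22),("spacer",(448,-53),.024,11),("coreA",(512,-167),.026,14),("cheek",(628,-194),.016,18)]:
    print(n,*blob(c,box(X,z,m),z-.004,z+.004))
c=dict(np.load("top0.npz"))
print("caul",*blob(c,(440,185,475,300),.0175,.026)); print("cheek",*blob(c,(338,188,405,226),.0145,.022)); print("stud tops",)
W=pts(c); m=(W[...,2]>.09)&(W[...,2]<.13)
for b in [(215,170,270,215),(215,255,270,295)]:
    k=np.zeros_like(m);k[b[1]:b[3],b[0]:b[2]]=1; print(W[m&k].mean(0)*1000,(m&k).sum())
go([(448,-53,80,-13.5),(448,-53,2,-13.5)])
E
```

```text
low [565.2 119. ] [ 61.2 128.8] 1.9 [563.  119.6  34.1] 720 [31.4 36.7]
spacer [445.1 -53.6] [30.7 87.9] 166.4 [442.9 -51.4  23.7] 238 [20.5 26.5]
coreA [ 509.1 -167.3] [46.9 59.3] 171.9 [ 507.6 -166.    25.9] 198 [22.9 28.4]
cheek [ 627.1 -196.8] [ 64.5 132.5] 88.5 [ 624.5 -191.3   16.2] 470 [13.  18.9]
caul [ 534.2 -397.2] [ 56.2 240.5] 0.6 [ 533.7 -394.8   20.4] 1630 [18.  23.3]
cheek [ 628.2 -194.5] [ 57.  122.6] 88.9 [ 628.4 -194.3   17. ] 1034 [14.9 19.8]
stud tops
[662.25594315 123.57393512 108.32931373] 27
[473.72172653 113.01864238 106.45868404] 27
t 0.1 p [ 169.7 -522.7  202.9] yaw 17.98 open 85.8 F [-0.1  0.3 -1.3] ff 0.0 j6 -0.1
(448, -53, 80) [409.7, -360.6, 123.7] [-0.002, 0.0, 0.549]
(448, -53, 2) [409.7, -360.4, 201.7] [-0.002, 0.0, 0.549]
```

Call:
send_rows(
  rows=[
    [410, -360.5, 122, 0, 0, 0.549, -0.2],
    [410, -360.5, 122, 0, 0, 0.549, -0.2],
    [410, -360.5, 122, 0, 0, 0.549, -0.2],
    [410, -360.5, 122, 0, 0, 0.549, -0.2],
    [410, -360.5, 122, 0, 0, 0.549, -0.2],
    [410, -360.5, 122, 0, 0, 0.549, -0.2],
    [410, -360.5, 122, 0, 0, 0.549, -0.2],
    [410, -360.5, 122, 0, 0, 0.549, -0.2],
    [410, -360.5, 122, 0, 0, 0.549, -0.2],
    [410, -360.5, 122, 0, 0, 0.549, -0.2],
    [410, -360.5, 122, 0, 0, 0.549, -0.2],
  ],
)

```text
time_s: 1.48
eef_pos: [0.448, -0.0537, 0.0816]
ee_rot: [[0.973, -0.232, -0.001], [-0.232, -0.973, -0.0], [-0.001, 0.001, -1.0]]
wrist_force: [-0.7, 0.6, 0.5]
opening: 0.051
finger_force: 0.0
```

Run:
```python
from h import *
go([(448,-53,80,-13.5),(448,-53,2,-13.5)])
c=optics.read_camera("scene"); q=proj(c,[.448,-.053,.03])[0].astype(int); print(q)
cv2.imwrite("pics/a.png",cv2.resize(c["image"][q[1]-80:q[1]+40,q[0]-80:q[0]+80],None,fx=4,fy=4))
```

```text
t 1.48 p [448.  -53.7  81.6] yaw -13.41 open 51.0 F [-0.7  0.6  0.5] ff 0.0 j6 1.56
(448, -53, 80) [-0.2, -0.7, 1.6] [0.001, 0.001, 0.002]
(448, -53, 2) [-0.1, -0.8, 79.6] [0.001, 0.001, 0.002]
[362 271]
```

View pics/a.png

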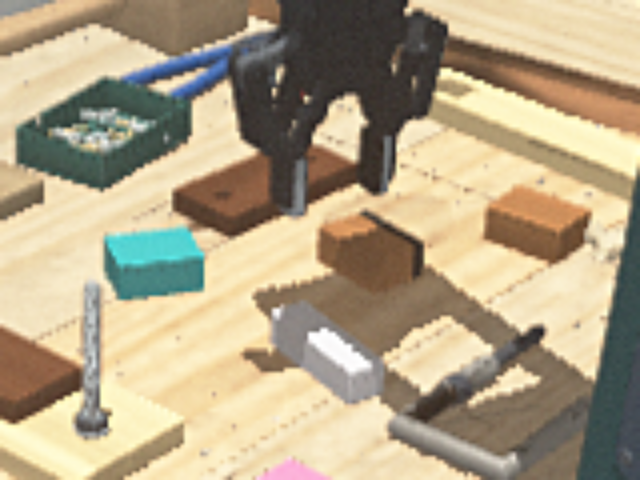

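The gripper is centred over the white spacer and clear of its neighbours. Next I descend, close and lift.

Call:
send_rows(
  rows=[
    [0, -0.7, 50, 0, 0, 0, -0.2],
    [0, -0.7, 78.5, 0, 0, 0, -0.2],
    [0, -0.7, 78.5, 0, 0, 0, -0.2],
    [0, -0.7, 78.5, 0, 0, 0, 1],
    [0, -0.7, 78.5, 0, 0, 0, 1],
    [0, -0.7, 78.5, 0, 0, 0, 1],
    [0, -0.7, 78.5, 0, 0, 0, 1],
    [0, -0.7, 78.5, 0, 0, 0, 1],
    [0, -0.7, 20, 0, 0, 0, 1],
    [0, -0.7, -40, 0, 0, 0, 1],
  ],
)

```text
time_s: 2.78
eef_pos: [0.4477, -0.0527, 0.1224]
ee_rot: [[0.973, -0.233, -0.003], [-0.233, -0.973, 0.001], [-0.003, 0.0, -1.0]]
wrist_force: [1.3, 0.6, 0.3]
opening: 0.0004
finger_force: 0.0
```

Run:
```python
from h import *
go([(569,119.4,90,93.1),(569,119.4,38,93.1)])
```

```text
t 2.77 p [447.7 -52.7 122.4] yaw -13.46 open 0.4 F [1.3 0.6 0.3] ff 0.0 j6 1.56
(569, 119.4, 90) [78.0, -195.6, 32.1] [-0.003, 0.002, -1.86]
(569, 119.4, 38) [78.2, -195.6, 84.1] [-0.003, 0.002, -1.86]
```

Run:
```python
from h import *
c=optics.read_camera("scene"); q=proj(c,[.448,-.053,.03])[0].astype(int)
cv2.imwrite("pics/b.png",cv2.resize(c["image"][q[1]-80:q[1]+40,q[0]-80:q[0]+80],None,fx=4,fy=4))
print(*blob(c,(q[0]-26,q[1]-18,q[0]+26,q[1]+18),.019,.028))
```

```text
[444.2 -53.7] [30.2 85.2] 166.2 [442.4 -51.4  23.8] 233 [20.3 26.4]
```

View pics/b.png

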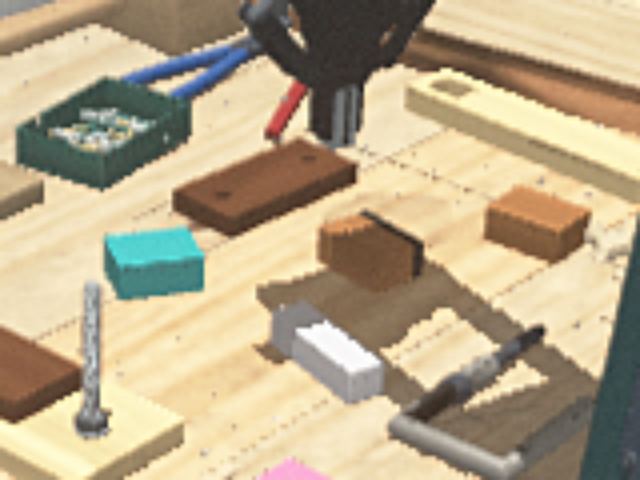

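The picture shows the spacer still at its place, about (325,355), and the fingers shut above it. They probably hadn't closed before the lift. I'll retry with separate calls.

Call:
send_rows(
  rows=[
    [0, 0, 0, 0, 0, 0, -0.2],
    [0, 0, 0, 0, 0, 0, -0.2],
    [0, 0, 40, 0, 0, 0, -0.2],
    [0, 0, 90, 0, 0, 0, -0.2],
    [0, 0, 119.5, 0, 0, 0, -0.2],
    [0, 0, 119.5, 0, 0, 0, -0.2],
    [0, 0, 119.5, 0, 0, 0, -0.2],
  ],
)

```text
time_s: 3.7
eef_pos: [0.4488, -0.0531, 0.0028]
ee_rot: [[0.972, -0.233, -0.0], [-0.233, -0.972, -0.0], [-0.0, 0.0, -1.0]]
wrist_force: [-0.0, 0.4, 1.2]
opening: 0.0514
finger_force: 0.0
```

Call:
send_rows(
  rows=[
    [0, 0, 0, 0, 0, 0, 1],
    [0, 0, 0, 0, 0, 0, 1],
    [0, 0, 0, 0, 0, 0, 1],
    [0, 0, 0, 0, 0, 0, 1],
  ],
)

```text
time_s: 4.2
eef_pos: [0.4488, -0.0531, 0.0028]
ee_rot: [[0.972, -0.233, 0.001], [-0.233, -0.972, -0.0], [0.001, 0.0, -1.0]]
wrist_force: [0.1, 0.8, -0.0]
opening: -0.0004
finger_force: 0.0
```

Run:
```python
from h import *
c=optics.read_camera("scene"); q=proj(c,[.448,-.053,.03])[0].astype(int); W=pts(c)
cv2.imwrite("pics/d.png",cv2.resize(c["image"][q[1]-60:q[1]+30,q[0]-60:q[0]+60],None,fx=5,fy=5,interpolation=cv2.INTER_NEAREST))
print(q, proj(c,manip.state()["eef_pos"]),manip.state()["eef_pos"])
```

```text
[362 271] [[361.39708158 281.69362732]] [ 0.44873156 -0.05307152  0.00270652]
```

View pics/d.png

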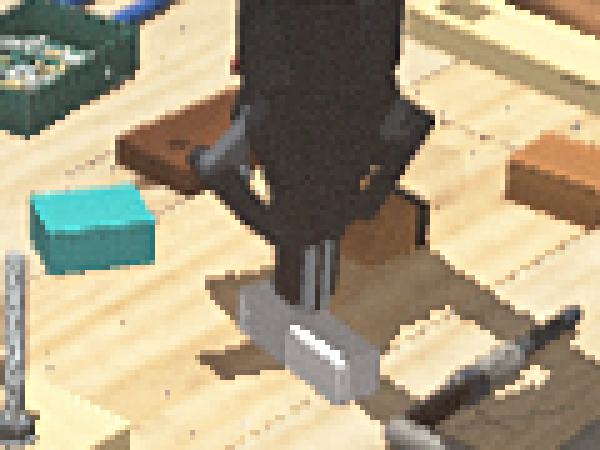

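Run:
```python
from h import *
c=optics.read_camera("scene"); W=pts(c)
print("proj of a",proj(c,[.448,-.0537,.0816]))
for v in range(258,276,2): print(v,(W[v,363:368]*1000).round(0).tolist())
c=optics.read_camera("top"); W=pts(c)
print("b",blob(c,(298,255,330,310),.017,.03))
s=manip.state(); print(s)
```

```text
proj of a [[363.45313667 252.67950723]]
258 [[438.0, -41.0, 76.0], [438.0, -45.0, 74.0], [436.0, -46.0, 75.0], [441.0, -56.0, 69.0], [444.0, -64.0, 65.0]]
260 [[438.0, -42.0, 70.0], [440.0, -48.0, 68.0], [435.0, -45.0, 71.0], [439.0, -54.0, 66.0], [436.0, -54.0, 67.0]]
262 [[440.0, -44.0, 64.0], [439.0, -47.0, 63.0], [438.0, -49.0, 62.0], [441.0, -56.0, 59.0], [438.0, -56.0, 60.0]]
264 [[439.0, -44.0, 59.0], [439.0, -47.0, 58.0], [437.0, -48.0, 58.0], [437.0, -52.0, 57.0], [438.0, -57.0, 54.0]]
266 [[440.0, -45.0, 52.0], [439.0, -48.0, 52.0], [439.0, -51.0, 51.0], [438.0, -54.0, 50.0], [435.0, -54.0, 51.0]]
268 [[441.0, -47.0, 46.0], [440.0, -50.0, 45.0], [438.0, -50.0, 46.0], [438.0, -54.0, 44.0], [437.0, -57.0, 44.0]]
270 [[440.0, -46.0, 41.0], [440.0, -50.0, 40.0], [437.0, -50.0, 41.0], [439.0, -56.0, 38.0], [438.0, -58.0, 38.0]]
272 [[439.0, -45.0, 37.0], [437.0, -47.0, 37.0], [440.0, -53.0, 33.0], [439.0, -57.0, 32.0], [477.0, -106.0, -3.0]]
274 [[447.0, -55.0, 24.0], [444.0, -55.0, 26.0], [441.0, -56.0, 26.0], [444.0, -63.0, 22.0], [442.0, -64.0, 23.0]]Traceback (most recent call last):
  File "<stdin>", line 6, in <module>
  File "h.py", line 15, in blob
    k=1+st[1:,4].argmax(); p=W[l==k]
        ~~~~~~~~~~~~~~~^^
ValueError: attempt to get argmax of an empty sequence
```

The camera puts the fingertips at z≈33 mm while the reported TCP is 2.8 mm. There is a vertical offset, so I'll lift clear and measure it.

Call:
send_rows(
  rows=[
    [0, 0, -50, 0, 0, 0, 1],
    [0, 0, -100, 0, 0, 0, 1],
    [0, 0, -100, 0, 0, 0, 1],
  ],
)

```text
time_s: 4.72
eef_pos: [0.4521, -0.0539, 0.1077]
ee_rot: [[0.972, -0.233, 0.01], [-0.233, -0.972, -0.003], [0.011, 0.0, -1.0]]
wrist_force: [-0.9, -1.4, 0.5]
opening: -0.0001
finger_force: 0.0
```

Run:
```python
from h import *
c=optics.read_camera("scene"); W=pts(c); s=manip.state(); e=s["eef_pos"]; print(e,s["opening"],s["joint_pos"])
d=np.linalg.norm(W[...,:2]-e[:2],axis=-1); m=(d<.02)&(W[...,2]>.06)&(W[...,2]<.2)
v,u=np.where(m); print(v.max(),"tip px; proj tcp",proj(c,e))
for r in range(v.max()-6,v.max()+1): p=W[r][m[r]]*1000; print(r,len(p),p.mean(0).round(1))
q=proj(c,e)[0].astype(int)
cv2.imwrite("pics/e.png",cv2.resize(c["image"][q[1]-60:q[1]+30,q[0]-60:q[0]+60],None,fx=5,fy=5,interpolation=cv2.INTER_NEAREST))
```

```text
[ 0.45024765 -0.05342989  0.10483041] -0.00040410672518227984 [-2.43210058e-01 -9.24320856e-02  1.74820694e+00 -8.28521151e-05
  1.48054288e+00  1.56273343e+00]
232 tip px; proj tcp [[363.15503843 243.54426268]]
226 13 [447.2 -49.3 152.3]
227 13 [447.1 -49.4 149.8]
228 13 [446.1 -48.4 147.9]
229 10 [445.8 -46.6 146.1]
230 9 [445.  -47.6 143.5]
231 8 [446.2 -50.9 139.5]
232 6 [445.4 -50.2 137.5]
```

View pics/e.png

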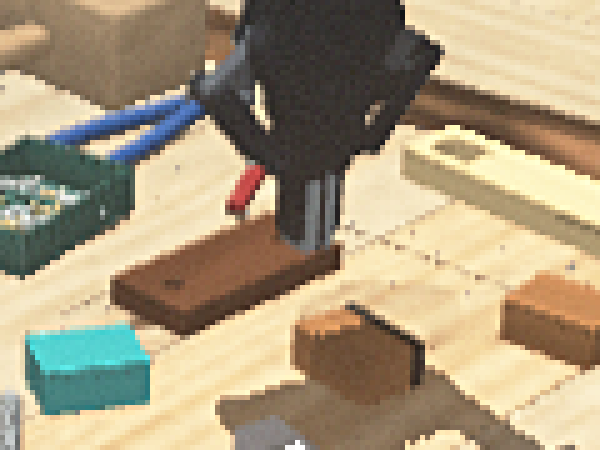

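Against the picture, the shut tips end at row 232 while the TCP projects to row 243.5. The fingers really end about 30 mm above the reported TCP. I'll calibrate by gently touching the spacer top (z=24) with shut fingers.

Call:
send_rows(
  rows=[
    [0, 0, 50, 0, 0, 0, 1],
    [0, 0, 98, 0, 0, 0, 1],
    [0, 0, 104, 0, 0, 0, 1],
    [0, 0, 105, 0, 0, 0, 1],
    [0, 0, 105, 0, 0, 0, 1],
  ],
)

```text
time_s: 5.4
eef_pos: [0.4467, -0.0525, -0.0032]
ee_rot: [[0.972, -0.233, -0.005], [-0.233, -0.972, 0.001], [-0.005, 0.0, -1.0]]
wrist_force: [-3.1, 0.3, 6.3]
opening: 0.0001
finger_force: 2.9
```

Call:
send_rows(
  rows=[
    [0, 0, 1, 0, 0, 0, 1],
    [0, 0, 2, 0, 0, 0, 1],
    [0, 0, 2, 0, 0, 0, 1],
  ],
)

```text
time_s: 5.78
eef_pos: [0.4468, -0.0526, -0.0033]
ee_rot: [[0.973, -0.233, -0.005], [-0.233, -0.973, 0.001], [-0.005, 0.0, -1.0]]
wrist_force: [-8.2, 2.1, 16.6]
opening: 0.0001
finger_force: 8.5
```

Call:
send_rows(
  rows=[
    [0, 0, 1, 0, 0, 0, 1],
    [0, 0, 1.5, 0, 0, 0, 1],
    [0, 0, 1.5, 0, 0, 0, 1],
  ],
)

```text
time_s: 6.15
eef_pos: [0.4468, -0.0526, -0.0034]
ee_rot: [[0.973, -0.233, -0.005], [-0.233, -0.973, 0.001], [-0.005, 0.0, -1.0]]
wrist_force: [-11.8, 3.1, 25.5]
opening: 0.0001
finger_force: 12.7
```

Call:
send_rows(
  rows=[
    [0, 0, 1, 0, 0, 0, 1],
    [0, 0, 1.5, 0, 0, 0, 1],
    [0, 0, 1.5, 0, 0, 0, 1],
  ],
)

```text
time_s: 6.52
eef_pos: [0.4468, -0.0526, -0.0034]
ee_rot: [[0.973, -0.233, -0.005], [-0.233, -0.973, 0.001], [-0.005, 0.0, -1.0]]
wrist_force: [-16.4, 2.5, 33.8]
opening: 0.0002
finger_force: 16.9
```

Contact came at reported z=-3.2, so true tip height = reported + 27.2 mm. Now I'll grasp properly.

Call:
send_rows(
  rows=[
    [0, 0, -40, 0, 0, 0, -0.2],
    [0, 0, -40, 0, 0, 0, -0.2],
    [0, 0, -40, 0, 0, 0, -0.2],
    [0, 0, -40, 0, 0, 0, -0.2],
  ],
)

```text
time_s: 7.02
eef_pos: [0.4471, -0.0526, 0.0305]
ee_rot: [[0.972, -0.233, -0.004], [-0.233, -0.972, 0.001], [-0.004, 0.0, -1.0]]
wrist_force: [-0.4, -1.7, -0.6]
opening: 0.0515
finger_force: 0.0
```

Run:
```python
from h import *
go([(448,-53,-25,-13.5)])
```

```text
t 7.03 p [447.1 -52.6  30.5] yaw -13.48 open 51.5 F [-0.4 -1.7 -0.6] ff 0.0 j6 1.56
(448, -53, -25) [1.2, 0.1, 55.5] [0.0, 0.004, 0.0]
```

Call:
send_rows(
  rows=[
    [1, 0, 30, 0, 0, 0, -0.2],
    [1, 0, 54, 0, 0, 0, -0.2],
    [1, 0, 55, 0, 0.004, 0, -0.2],
    [1, 0, 55, 0, 0.004, 0, -0.2],
    [1, 0, 55, 0, 0.004, 0, 1],
    [1, 0, 55, 0, 0.004, 0, 1],
    [1, 0, 55, 0, 0.004, 0, 1],
    [1, 0, 55, 0, 0.004, 0, 1],
  ],
)

```text
time_s: 8.02
eef_pos: [0.4509, -0.0536, -0.0211]
ee_rot: [[0.972, -0.233, 0.007], [-0.233, -0.972, -0.002], [0.007, 0.0, -1.0]]
wrist_force: [0.1, 0.8, 6.9]
opening: 0.0246
finger_force: 61.8
```

Call:
send_rows(
  rows=[
    [0, 0, -40, 0, 0, 0, 1],
    [0, 0, -90, 0, 0, 0, 1],
    [0, 0, -90, 0, 0, 0, 1],
  ],
)

```text
time_s: 8.4
eef_pos: [0.4526, -0.054, 0.072]
ee_rot: [[0.972, -0.233, 0.013], [-0.233, -0.972, -0.003], [0.014, 0.0, -1.0]]
wrist_force: [0.2, -0.5, -0.3]
opening: 0.025
finger_force: 61.1
```

Run:
```python
from h import *
go([(569,119.4,65,93.1),(569,119.4,11,93.1)])
```

```text
t 8.4 p [452.6 -54.   72. ] yaw -13.47 open 25.0 F [ 0.2 -0.5 -0.3] ff 61.1 j6 1.56
(569, 119.4, 65) [72.7, -195.7, 8.0] [0.013, -0.009, -1.86]
(569, 119.4, 11) [72.0, -195.7, 62.0] [0.013, -0.009, -1.86]
```

Call:
send_rows(
  rows=[
    [0, 0, 0, 0, 0, 0, 1],
    [0, 0, 0, 0, 0, 0, 1],
    [0, 0, 0, 0, 0, 0, 1],
  ],
)

```text
time_s: 8.78
eef_pos: [0.4482, -0.0529, 0.0659]
ee_rot: [[0.972, -0.233, 0.001], [-0.233, -0.972, -0.0], [0.001, 0.0, -1.0]]
wrist_force: [-0.3, -0.3, -1.3]
opening: 0.0247
finger_force: 61.1
```

Run:
```python
from h import *
go([(569,119.4,65,93.1),(569,119.4,13,93.1)])
```

```text
t 8.78 p [448.2 -52.9  65.9] yaw -13.48 open 24.7 F [-0.3 -0.3 -1.3] ff 61.1 j6 1.56
(569, 119.4, 65) [77.3, -195.7, 1.0] [0.001, -0.001, -1.86]
(569, 119.4, 13) [77.3, -195.7, 53.0] [0.001, -0.001, -1.86]
```

Call:
send_rows(
  rows=[
    [77, -196, -25, 0, 0, -1.86, 1],
    [77, -196, -25, 0, 0, -1.86, 1],
    [77, -196, -25, 0, 0, -1.86, 1],
    [77, -196, -25, 0, 0, -1.86, 1],
    [77, -196, -25, 0, 0, -1.86, 1],
    [77, -196, -25, 0, 0, -1.86, 1],
    [77, -196, -25, 0, 0, -1.86, 1],
    [77, -196, -25, 0, 0, -1.86, 1],
    [77, -196, -25, 0, 0, -1.86, 1],
    [77, -196, -25, 0, 0, -1.86, 1],
    [77, -196, -25, 0, 0, -1.86, 1],
    [77, -196, 20, 0, 0, -1.86, 1],
    [77, -196, 44, 0, 0, -1.86, 1],
    [77, -196, 44, 0, 0, -1.86, 1],
    [77, -196, 44, 0, 0, -1.86, 1],
  ],
)

```text
time_s: 10.65
eef_pos: [0.5708, 0.1195, 0.0248]
ee_rot: [[-0.053, 0.999, 0.006], [0.999, 0.053, -0.001], [-0.001, 0.005, -1.0]]
wrist_force: [0.8, 0.8, -0.0]
opening: 0.0243
finger_force: 61.1
```

Run:
```python
from h import *
go([(569,119.4,13,93.1)])
```

```text
t 10.65 p [570.8 119.5  24.8] yaw 93.03 open 24.3 F [ 0.8  0.8 -0. ] ff 61.1 j6 0.06
(569, 119.4, 13) [-0.0, -1.9, 11.8] [0.005, 0.001, -0.001]
```

Call:
send_rows(
  rows=[
    [0, 0, 4, 0, 0, 0, 1],
    [0, 0, 8, 0, 0, 0, 1],
    [0, 0, 8, 0, 0, 0, 1],
    [0, 0, 8, 0, 0, 0, 1],
  ],
)

```text
time_s: 11.15
eef_pos: [0.5701, 0.1194, 0.0159]
ee_rot: [[-0.054, 0.999, 0.004], [0.999, 0.054, -0.001], [-0.001, 0.004, -1.0]]
wrist_force: [-0.4, 0.1, 0.3]
opening: 0.0241
finger_force: 61.1
```

Call:
send_rows(
  rows=[
    [0, 0, 1, 0, 0, 0, 1],
    [0, 0, 2, 0, 0, 0, 1],
    [0, 0, 2, 0, 0, 0, 1],
  ],
)

```text
time_s: 11.52
eef_pos: [0.5699, 0.1194, 0.0136]
ee_rot: [[-0.054, 0.999, 0.004], [0.999, 0.054, -0.001], [-0.001, 0.004, -1.0]]
wrist_force: [0.0, -0.3, -0.6]
opening: 0.0244
finger_force: 61.1
```

Call:
send_rows(
  rows=[
    [0, 0, 1, 0, 0, 0, 1],
    [0, 0, 2, 0, 0, 0, 1],
    [0, 0, 2, 0, 0, 0, 1],
  ],
)

```text
time_s: 11.9
eef_pos: [0.5702, 0.1194, 0.013]
ee_rot: [[-0.054, 0.999, 0.004], [0.999, 0.054, -0.001], [-0.001, 0.004, -1.0]]
wrist_force: [-2.7, -1.0, 5.2]
opening: 0.0248
finger_force: 61.9
```

Call:
send_rows(
  rows=[
    [0, 0, 1, 0, 0, 0, 1],
    [0, 0, 1, 0, 0, 0, 1],
    [0, 0, 1, 0, 0, 0, 1],
  ],
)

```text
time_s: 12.28
eef_pos: [0.5702, 0.1194, 0.013]
ee_rot: [[-0.054, 0.999, 0.005], [0.999, 0.054, -0.001], [-0.001, 0.005, -1.0]]
wrist_force: [-4.6, -0.6, 9.0]
opening: 0.0244
finger_force: 62.4
```

Call:
send_rows(
  rows=[
    [0, 0, -2, 0, 0, 0, 0.1],
    [0, 0, -2, 0, 0, 0, 0.1],
    [0, 0, -2, 0, 0, 0, 0.1],
    [0, 0, -40, 0, 0, 0, 0.1],
    [0, 0, -85, 0, 0, 0, -0.6],
    [0, 0, -85, 0, 0, 0, -0.6],
    [0, 0, -85, 0, 0, 0, -0.6],
  ],
)

```text
time_s: 13.15
eef_pos: [0.5694, 0.1195, 0.0953]
ee_rot: [[-0.054, 0.999, 0.003], [0.999, 0.054, -0.001], [-0.001, 0.003, -1.0]]
wrist_force: [-0.5, -0.2, 0.4]
opening: 0.0683
finger_force: 0.0
```

Run:
```python
from h import *
go([(512,-167,50,83.3)])
```

```text
t 13.15 p [569.4 119.5  95.3] yaw 93.1 open 68.3 F [-0.5 -0.2  0.4] ff 0.0 j6 0.06
(512, -167, 50) [-282.9, -72.9, 45.4] [0.003, 0.001, 0.171]
```

Call:
send_rows(
  rows=[
    [-60, -16, 0, 0, 0, 0.04, -0.6],
    [-283, -73, 45, 0, 0, 0.171, -0.6],
    [-283, -73, 45, 0, 0, 0.171, -0.6],
    [-283, -73, 45, 0, 0, 0.171, -0.6],
    [-283, -73, 45, 0, 0, 0.171, -0.6],
    [-283, -73, 45, 0, 0, 0.171, -0.6],
    [-283, -73, 45, 0, 0, 0.171, -0.6],
    [-283, -73, 45, 0, 0, 0.171, -0.6],
    [-283, -73, 45, 0, 0, 0.171, -0.6],
  ],
)

```text
time_s: 14.28
eef_pos: [0.5127, -0.1659, 0.051]
ee_rot: [[0.115, 0.993, 0.004], [0.993, -0.115, -0.001], [-0.0, 0.004, -1.0]]
wrist_force: [0.4, 0.2, -0.7]
opening: 0.0684
finger_force: 0.0
```

```bash
cat >> h.py <<'E'
PC=np.array([569.,119.4]); PA=3.1
def rel(p,ang=None):
    a=np.radians(PA); d=np.array(p)-PC; r=np.round([d@[np.cos(a),np.sin(a)],d@[-np.sin(a),np.cos(a)]],1)
    return (r,None if ang is None else round((ang-PA)%90,1))
E
python3 - <<'E'
from h import *
go([(512,-167,-24,83.3)])
c=optics.read_camera("top"); np.savez("top1.npz",**c)
b=blob(c,(205,200,275,270),.05,.065); print("spacer",b,rel(b[0],b[2]))
b=blob(c,(205,175,275,295),.014,.023); print("base",b)
E
```

```text
t 14.28 p [ 512.7 -165.9   51. ] yaw 83.41 open 68.4 F [ 0.4  0.2 -0.7] ff 0.0 j6 -0.3
(512, -167, -24) [-1.1, -0.8, 75.0] [0.004, 0.0, 0.002]
spacer (array([572.2, 116.1]), array([26.9, 83.7], dtype=float32), np.float32(93.0), array([571.5, 116.1,  58.4]), 429, array([55.2, 61.5])) (array([ 3. , -3.5]), np.float32(89.9))
base (array([569.2, 119.7]), array([ 92.8, 250.2], dtype=float32), np.float32(3.2), array([563. , 116.8,  18.7]), 2388, array([15.7, 21.6]))
```

The spacer sits 3 mm too far in x and 3.5 mm short in y; the arm flexed while pressing on the bench during the grip. I'll go back, regrip it and shift it.

Run:
```python
from h import *
go([(570,119,100,93.1),(570,119,17,93.1)])
```

```text
t 14.32 p [ 512.7 -166.1   51.1] yaw 83.4 open 68.4 F [-0.5  0.5 -0.4] ff 0.0 j6 -0.3
(570, 119, 100) [289.7, 24.4, -49.0] [0.004, 0.001, -0.169]
(570, 119, 17) [289.8, 24.1, 34.0] [0.004, 0.001, -0.169]
```

Call:
send_rows(
  rows=[
    [60, 5, -49, 0, 0, -0.04, 0],
    [290, 24.5, -49, 0, 0, -0.17, 0],
    [290, 24.5, -49, 0, 0, -0.17, 0],
    [290, 24.5, -49, 0, 0, -0.17, 0],
    [290, 24.5, -49, 0, 0, -0.17, 0],
    [290, 24.5, -49, 0, 0, -0.17, 0],
    [290, 24.5, -49, 0, 0, -0.17, 0],
    [290, 24.5, -49, 0, 0, -0.17, 0],
    [290, 24.5, 0, 0, 0, -0.17, 0],
    [290, 24.5, 34, 0, 0, -0.17, 0],
    [290, 24.5, 34, 0, 0, -0.17, 0],
    [290, 24.5, 34, 0, 0, -0.17, 0],
    [290, 24.5, 34, 0, 0, -0.17, 0],
    [290, 24.5, 34, 0, 0, -0.17, 1],
    [290, 24.5, 34, 0, 0, -0.17, 1],
    [290, 24.5, 34, 0, 0, -0.17, 1],
    [290, 24.5, 34, 0, 0, -0.17, 1],
  ],
)

```text
time_s: 16.45
eef_pos: [0.572, 0.1182, 0.0189]
ee_rot: [[-0.053, 0.999, 0.008], [0.999, 0.053, -0.001], [-0.001, 0.008, -1.0]]
wrist_force: [0.5, 0.1, 6.6]
opening: 0.0243
finger_force: 62.5
```

Run:
```python
from h import *
go([])
```

```text
t 16.45 p [572.  118.2  18.9] yaw 93.04 open 24.3 F [0.5 0.1 6.6] ff 62.5 j6 0.05
```

Call:
send_rows(
  rows=[
    [0, 0, -5, 0, 0, 0, 1],
    [3, 0, -5, 0, 0, 0, 1],
    [3, 0, -5, 0, 0, 0, 1],
    [3, 0, -5, 0, 0, 0, 1],
  ],
)

```text
time_s: 16.95
eef_pos: [0.57, 0.1211, 0.0213]
ee_rot: [[-0.053, 0.999, 0.003], [0.999, 0.053, -0.001], [-0.001, 0.003, -1.0]]
wrist_force: [-0.5, 0.7, -0.9]
opening: 0.0244
finger_force: 61.7
```

Run:
```python
from h import *
go([(569,121.7,19,93.1)])
```

```text
t 16.95 p [570.  121.1  21.3] yaw 93.05 open 24.4 F [-0.5  0.7 -0.9] ff 61.7 j6 0.06
(569, 121.7, 19) [0.7, -1.0, 2.3] [0.003, 0.001, -0.001]
```

Call:
send_rows(
  rows=[
    [0.7, -1, 1, 0, 0, 0, 1],
    [0.7, -1, 2, 0, 0, 0, 1],
    [0.7, -1, 2, 0, 0, 0, 1],
    [0.7, -1, 2, 0, 0, 0, 1],
  ],
)

```text
time_s: 17.45
eef_pos: [0.5694, 0.1217, 0.0198]
ee_rot: [[-0.053, 0.999, 0.004], [0.999, 0.053, -0.001], [-0.001, 0.004, -1.0]]
wrist_force: [0.2, 0.6, -0.1]
opening: 0.0244
finger_force: 61.7
```

Call:
send_rows(
  rows=[
    [0, 0, 0, 0, 0, 0, 0.1],
    [0, 0, 0, 0, 0, 0, 0.1],
    [0, 0, 0, 0, 0, 0, 0.1],
    [0, 0, -40, 0, 0, 0, 0.1],
    [0, 0, -80, 0, 0, 0, -0.6],
    [0, 0, -80, 0, 0, 0, -0.6],
    [-60, -16, -80, 0, 0, 0.04, -0.6],
    [-283, -73, -35, 0, 0, 0.169, -0.6],
    [-283, -73, -35, 0, 0, 0.169, -0.6],
    [-283, -73, -35, 0, 0, 0.169, -0.6],
    [-283, -73, -35, 0, 0, 0.169, -0.6],
    [-283, -73, -35, 0, 0, 0.169, -0.6],
    [-283, -73, -35, 0, 0, 0.169, -0.6],
    [-283, -73, -35, 0, 0, 0.169, -0.6],
    [-283, -73, -35, 0, 0, 0.169, -0.6],
  ],
)

```text
time_s: 19.32
eef_pos: [0.5118, -0.1636, 0.0551]
ee_rot: [[0.114, 0.994, 0.004], [0.994, -0.114, -0.001], [-0.001, 0.004, -1.0]]
wrist_force: [-0.2, 0.9, 0.4]
opening: 0.0681
finger_force: 0.0
```

Run:
```python
from h import *
go([(512,-167,-21,83.3)])
c=optics.read_camera("top"); np.savez("top1.npz",**c)
b=blob(c,(205,200,275,270),.05,.065); print("spacer",b,rel(b[0],b[2]))
```

```text
t 19.32 p [ 511.8 -163.6   55.1] yaw 83.47 open 68.1 F [-0.2  0.9  0.4] ff 0.0 j6 -0.3
(512, -167, -21) [-3.3, 0.3, 76.1] [0.004, 0.001, 0.003]
spacer (array([571. , 119.9]), array([26.1, 84.8], dtype=float32), np.float32(92.7), array([570.4, 118.5,  58.5]), 434, array([54.9, 61.4])) (array([2. , 0.4]), np.float32(89.6))
```

Spacer is now within 0–0.4 mm in y and about +1.5 mm in x, which the plain block will push back. Next: the rubber block.

Call:
send_rows(
  rows=[
    [-3, 0, 50, 0, 0, 0, -0.6],
    [-3, 0, 77, 0, 0, 0, -0.6],
    [-3, 0, 77, 0, 0, 0, -0.6],
    [-3, 0, 77, 0, 0, 0, -0.6],
    [-3, 0, 77, 0, 0, 0, -0.6],
    [-3, 0, 77, 0, 0, 0, 1],
    [-3, 0, 77, 0, 0, 0, 1],
    [-3, 0, 77, 0, 0, 0, 1],
    [-3, 0, 77, 0, 0, 0, 1],
  ],
)

```text
time_s: 20.5
eef_pos: [0.5129, -0.1685, -0.0201]
ee_rot: [[0.116, 0.993, 0.008], [0.993, -0.116, -0.003], [-0.002, 0.008, -1.0]]
wrist_force: [0.4, -0.3, 6.6]
opening: 0.0548
finger_force: 66.3
```

Call:
send_rows(
  rows=[
    [0, 0, -50, 0, 0, 0, 1],
    [0, 0, -110, 0, 0, 0, 1],
    [0, 0, -110, 0, 0, 0, 1],
    [0, 0, -110, 0, 0, 0, 1],
    [0, 0, -110, 0, 0, 0, 1],
  ],
)

```text
time_s: 21.12
eef_pos: [0.5094, -0.167, 0.0856]
ee_rot: [[0.116, 0.993, 0.0], [0.993, -0.116, 0.001], [0.001, -0.0, -1.0]]
wrist_force: [-0.9, -1.0, -0.1]
opening: 0.0546
finger_force: 65.7
```

Run:
```python
from h import *
a=np.radians(PA); P=lambda x,y:PC+[x*np.cos(a)-y*np.sin(a),x*np.sin(a)+y*np.cos(a)]
p=P(-36,0); print(p); go([(*p,90,3.1),(*p,20,3.1)])
```

```text
[533.05267987 117.45316273]
t 21.12 p [ 509.4 -167.    85.6] yaw 83.35 open 54.6 F [-0.9 -1.  -0.1] ff 65.7 j6 -0.31
(np.float64(533.0526798682564), np.float64(117.4531627325481), 90) [285.3, -9.5, -4.2] [-0.001, -0.001, 1.401]
(np.float64(533.0526798682564), np.float64(117.4531627325481), 20) [285.3, -9.5, 65.8] [-0.001, -0.001, 1.401]
```

Call:
send_rows(
  rows=[
    [285, -9.5, -20, 0, 0, 1.401, 1],
    [285, -9.5, -20, 0, 0, 1.401, 1],
    [285, -9.5, -20, 0, 0, 1.401, 1],
    [285, -9.5, -20, 0, 0, 1.401, 1],
    [285, -9.5, -20, 0, 0, 1.401, 1],
    [285, -9.5, -20, 0, 0, 1.401, 1],
    [285, -9.5, -20, 0, 0, 1.401, 1],
    [285, -9.5, -20, 0, 0, 1.401, 1],
    [285, -9.5, -20, 0, 0, 1.401, 1],
    [285, -9.5, 20, 0, 0, 1.401, 1],
    [285, -9.5, 62, 0, 0, 1.401, 1],
    [285, -9.5, 64, 0, 0, 1.401, 1],
    [285, -9.5, 64, 0, 0, 1.401, 1],
    [285, -9.5, 64, 0, 0, 1.401, 1],
    [285, -9.5, 64, 0, 0, 1.401, 1],
  ],
)

```text
time_s: 23.0
eef_pos: [0.5359, 0.1166, 0.0255]
ee_rot: [[0.999, 0.054, 0.007], [0.054, -0.999, -0.001], [0.007, 0.001, -1.0]]
wrist_force: [-0.0, -0.3, -0.5]
opening: 0.0548
finger_force: 66.2
```

Run:
```python
from h import *
go([(533,117.4,15,3.1)])
```

```text
t 23.0 p [535.9 116.6  25.5] yaw 3.1 open 54.8 F [-0.  -0.3 -0.5] ff 66.2 j6 1.63
(533, 117.4, 15) [-3.0, -1.0, 10.5] [0.001, -0.007, 0.0]
```

Call:
send_rows(
  rows=[
    [0, 0, 3, 0, 0, 0, 1],
    [0, 0, 6, 0, 0, 0, 1],
    [0, 0, 6, 0, 0, 0, 1],
    [0, 0, 6, 0, 0, 0, 1],
    [0, 0, 6, 0, 0, 0, 1],
  ],
)

```text
time_s: 23.62
eef_pos: [0.5347, 0.1164, 0.0177]
ee_rot: [[0.999, 0.054, 0.004], [0.054, -0.999, -0.001], [0.004, 0.001, -1.0]]
wrist_force: [-0.4, -0.7, 0.3]
opening: 0.0544
finger_force: 66.2
```

Call:
send_rows(
  rows=[
    [-1, -1, 1, 0, 0, 0, 1],
    [-1, -1, 1.5, 0, 0, 0, 1],
    [-1, -1, 1.5, 0, 0, 0, 1],
    [-1, -1, 1.5, 0, 0, 0, 1],
    [-1, -1, 1.5, 0, 0, 0, 1],
  ],
)

```text
time_s: 24.25
eef_pos: [0.5337, 0.1173, 0.0162]
ee_rot: [[0.999, 0.054, 0.004], [0.054, -0.999, -0.001], [0.004, 0.001, -1.0]]
wrist_force: [0.3, 0.6, -0.2]
opening: 0.0546
finger_force: 66.2
```

Call:
send_rows(
  rows=[
    [-0.5, 0, 1, 0, 0, 0, 1],
    [-0.5, 0, 2, 0, 0, 0, 1],
    [-0.5, 0, 2, 0, 0, 0, 1],
  ],
)

```text
time_s: 24.62
eef_pos: [0.5331, 0.1173, 0.0141]
ee_rot: [[0.999, 0.054, 0.004], [0.054, -0.999, -0.001], [0.004, 0.001, -1.0]]
wrist_force: [0.4, -0.2, -1.5]
opening: 0.0543
finger_force: 66.3
```

Call:
send_rows(
  rows=[
    [0, 0, 0, 0, 0, 0, -0.6],
    [0, 0, 0, 0, 0, 0, -0.6],
    [0, 0, 0, 0, 0, 0, -0.6],
    [0, 0, -40, 0, 0, 0, -0.6],
    [0, 0, -85, 0, 0, 0, -0.6],
    [0, 0, -85, 0, 0, 0, -0.6],
    [0, 0, -85, 0, 0, 0, -0.6],
  ],
)

```text
time_s: 25.5
eef_pos: [0.5325, 0.1174, 0.0988]
ee_rot: [[0.999, 0.054, 0.003], [0.054, -0.999, -0.001], [0.003, 0.001, -1.0]]
wrist_force: [-0.6, -0.1, 0.1]
opening: 0.0684
finger_force: 0.0
```

Run:
```python
from h import *
go([(461.3,-276.7,50,96.2)])
```

```text
t 25.5 p [532.5 117.4  98.8] yaw 3.08 open 68.4 F [-0.6 -0.1  0.1] ff 0.0 j6 1.63
(461.3, -276.7, 50) [-92.4, 389.6, 48.9] [0.004, -0.002, -1.625]
```

Call:
send_rows(
  rows=[
    [0, 60, 0, 0, 0, -0.1, -0.6],
    [-92, 389.5, 49, 0, 0, -1.625, -0.6],
    [-92, 389.5, 49, 0, 0, -1.625, -0.6],
    [-92, 389.5, 49, 0, 0, -1.625, -0.6],
    [-92, 389.5, 49, 0, 0, -1.625, -0.6],
    [-92, 389.5, 49, 0, 0, -1.625, -0.6],
    [-92, 389.5, 49, 0, 0, -1.625, -0.6],
    [-92, 389.5, 49, 0, 0, -1.625, -0.6],
    [-92, 389.5, 49, 0, 0, -1.625, -0.6],
    [-92, 389.5, 49, 0, 0, -1.625, -0.6],
    [-92, 389.5, 49, 0, 0, -1.625, -0.6],
    [-92, 389.5, 49, 0, 0, -1.625, -0.6],
    [-92, 389.5, 49, 0, 0, -1.625, -0.6],
  ],
)

```text
time_s: 27.12
eef_pos: [0.4619, -0.2762, 0.0498]
ee_rot: [[-0.107, 0.994, 0.003], [0.994, 0.107, -0.001], [-0.001, 0.003, -1.0]]
wrist_force: [0.8, 0.2, 0.3]
opening: 0.0683
finger_force: 0.0
```

Run:
```python
from h import *
go([(461.3,-276.7,-21,96.2)])
c=optics.read_camera("top"); np.savez("top2.npz",**c)
W=pts(c); a=np.radians(PA)
b=blob(c,(205,190,275,275),.056,.066); print("both",b,rel(b[0],b[2]))
# edge profile in press coordinates of all top points
m=(W[...,2]>.05)&(W[...,2]<.07); m[:190]=0;m[275:]=0;m[:,:205]=0;m[:,275:]=0
d=W[m][:,:2]*1000-PC; X=d[:,0]*np.cos(a)+d[:,1]*np.sin(a); Y=-d[:,0]*np.sin(a)+d[:,1]*np.cos(a)
k=abs(Y)<25; print("X range",np.percentile(X[k],[0,1,50,99,100]))
k=X<-18; print("core X",X[k].min(),"Y",np.percentile(Y[k],[0,1,99,100]),Y[k].mean(),cv2.minAreaRect(np.c_[X[k],Y[k]].astype(np.float32)))
k=abs(Y)>32; print("spacer ends X",np.percentile(X[k],[0,2,98,100]),X[k].mean(),"Y",Y.min(),Y.max())
cv2.imwrite("pics/f.png",cv2.resize(c["image"][175:300,190:290],None,fx=6,fy=4.8,interpolation=cv2.INTER_CUBIC))
```

```text
t 27.12 p [ 461.9 -276.2   49.8] yaw 96.14 open 68.3 F [0.8 0.2 0.3] ff 0.0 j6 -0.75
(461.3, -276.7, -21) [-0.4, -0.9, 70.8] [0.003, 0.001, -0.001]
both (array([548.9, 117.8]), array([71.4, 82.1], dtype=float32), np.float32(92.2), array([550.9, 118.5,  59.8]), 837, array([56.9, 62.8])) (array([-20.2,  -0.5]), np.float32(89.1))
X range [-98.26420904 -59.22492916 -21.78546574  90.58242943  95.13184432]
core X -98.26420904031843 Y [-27.94440326 -27.16588229  27.77067457  28.48877573] -0.09710831809091185 ((-57.67939758300781, 0.7917366027832031), (55.83797836303711, 80.83931732177734), 88.10393524169922)
spacer ends X [-10.55045252  -9.86303838  14.28982596  14.49278927] 2.2306746440932685 Y -41.900242648607936 43.009458781021394
```

View pics/f.png

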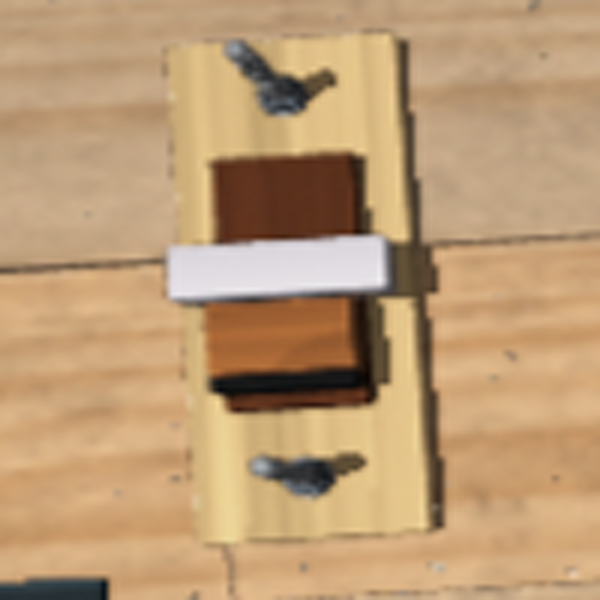

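The rubber block is in place with the rubber toward the robot, square and flush, and the spacer lies crosswise. Next: the plain block.

Call:
send_rows(
  rows=[
    [0, -0.5, 50, 0, 0, 0, -0.6],
    [0, -0.5, 72, 0, 0, 0, -0.6],
    [0, -0.5, 72, 0, 0, 0, -0.6],
    [0, -0.5, 72, 0, 0, 0, -0.6],
    [0, -0.5, 72, 0, 0, 0, -0.6],
    [0, -0.5, 72, 0, 0, 0, 1],
    [0, -0.5, 72, 0, 0, 0, 1],
    [0, -0.5, 72, 0, 0, 0, 1],
    [0, -0.5, 72, 0, 0, 0, 1],
  ],
)

```text
time_s: 28.3
eef_pos: [0.4632, -0.2776, -0.0198]
ee_rot: [[-0.108, 0.994, 0.007], [0.994, 0.108, -0.003], [-0.004, 0.006, -1.0]]
wrist_force: [-0.2, 0.6, 6.8]
opening: 0.0543
finger_force: 66.3
```

Call:
send_rows(
  rows=[
    [0, 0, -50, 0, 0, 0, 1],
    [0, 0, -110, 0, 0, 0, 1],
    [0, 0, -125, 0, 0, 0, 1],
    [0, 0, -125, 0, 0, 0, 1],
    [0, 0, -125, 0, 0, 0, 1],
    [0, 0, -125, 0, 0, 0, 1],
  ],
)

```text
time_s: 29.05
eef_pos: [0.4601, -0.2756, 0.1006]
ee_rot: [[-0.108, 0.994, -0.0], [0.994, 0.108, 0.002], [0.002, 0.0, -1.0]]
wrist_force: [0.1, -0.1, 0.4]
opening: 0.0544
finger_force: 65.7
```

Run:
```python
from h import *
a=np.radians(PA); P=lambda x,y:PC+[x*np.cos(a)-y*np.sin(a),x*np.sin(a)+y*np.cos(a)]
p=P(41,0); print(p); go([(*p,100,3.1),(*p,18,3.1)])
c=dict(np.load("top2.npz")); W=pts(c)
m=(W[...,2]>.05)&(W[...,2]<.07); m[:190]=0;m[275:]=0;m[:,:205]=0;m[:,275:]=0
d=W[m][:,:2]*1000-PC; X=d[:,0]*np.cos(a)+d[:,1]*np.sin(a); Y=-d[:,0]*np.sin(a)+d[:,1]*np.cos(a)
k=(abs(Y)<25)&(abs(X)<75); print("X",np.percentile(X[k],[0,2,98,100]))
for n in(-20,0,20): k=(abs(Y-n)<6)&(abs(X)<75); print(n,np.percentile(X[k],[0,3,97,100]))
```

```text
[609.94000348 121.61723133]
t 29.05 p [ 460.1 -275.6  100.6] yaw 96.19 open 54.4 F [ 0.1 -0.1  0.4] ff 65.7 j6 -0.75
(np.float64(609.9400034833747), np.float64(121.6172313323758), 100) [378.7, 191.8, 1.4] [-0.001, -0.002, 1.625]
(np.float64(609.9400034833747), np.float64(121.6172313323758), 18) [378.6, 191.7, 83.4] [-0.001, -0.002, 1.625]
X [-55.66763708 -55.09420699  14.0536474   15.86874967]
-20 [-55.66763708 -54.47005063  13.19132458  15.29094168]
0 [-55.38341524 -53.37812459  12.62958528  14.26546685]
20 [-55.53838192 -55.29116851  13.0879688   15.86874967]
```

Call:
send_rows(
  rows=[
    [379, 192, -8, 0, 0, 1.625, 1],
    [379, 192, -8, 0, 0, 1.625, 1],
    [379, 192, -8, 0, 0, 1.625, 1],
    [379, 192, -8, 0, 0, 1.625, 1],
    [379, 192, -8, 0, 0, 1.625, 1],
    [379, 192, -8, 0, 0, 1.625, 1],
    [379, 192, -8, 0, 0, 1.625, 1],
    [379, 192, -8, 0, 0, 1.625, 1],
    [379, 192, -8, 0, 0, 1.625, 1],
    [379, 192, -8, 0, 0, 1.625, 1],
    [379, 192, -8, 0, 0, 1.625, 1],
    [379, 192, 30, 0, 0, 1.625, 1],
    [379, 192, 80, 0, 0, 1.625, 1],
    [379, 192, 82, 0, 0, 1.625, 1],
    [379, 192, 82, 0, 0, 1.625, 1],
    [379, 192, 82, 0, 0, 1.625, 1],
    [379, 192, 82, 0, 0, 1.625, 1],
  ],
)

```text
time_s: 31.18
eef_pos: [0.6128, 0.121, 0.0233]
ee_rot: [[0.999, 0.054, 0.007], [0.054, -0.999, -0.001], [0.007, 0.001, -1.0]]
wrist_force: [-0.7, -0.2, -1.3]
opening: 0.0547
finger_force: 66.6
```

Run:
```python
from h import *
go([(609.9,121.6,15,3.1),(601.9,121.2,15,3.1)])
```

```text
t 31.18 p [612.8 121.   23.3] yaw 3.09 open 54.7 F [-0.7 -0.2 -1.3] ff 66.6 j6 1.62
(609.9, 121.6, 15) [-2.9, -0.8, 8.3] [0.001, -0.007, -0.0]
(601.9, 121.2, 15) [-10.9, -0.8, 8.3] [0.001, -0.007, -0.0]
```

Call:
send_rows(
  rows=[
    [0, -0.7, 3, 0, 0, 0, 1],
    [0, -0.7, 6.5, 0, 0, 0, 1],
    [0, -0.7, 6.5, 0, 0, 0, 1],
    [0, -0.7, 6.5, 0, 0, 0, 1],
    [0, -0.7, 6.5, 0, 0, 0, 1],
  ],
)

```text
time_s: 31.8
eef_pos: [0.6117, 0.1216, 0.0149]
ee_rot: [[0.999, 0.054, 0.004], [0.054, -0.999, -0.001], [0.004, 0.001, -1.0]]
wrist_force: [0.3, -0.4, 0.0]
opening: 0.0549
finger_force: 66.7
```

Run:
```python
from h import *
go([(601.9,121.2,14.5,3.1)])
```

```text
t 31.8 p [611.7 121.6  14.9] yaw 3.08 open 54.9 F [ 0.3 -0.4  0. ] ff 66.7 j6 1.62
(601.9, 121.2, 14.5) [-9.8, -0.2, 0.4] [0.001, -0.004, -0.0]
```

Call:
send_rows(
  rows=[
    [-4, -0.3, 0.3, 0, 0, 0, 1],
    [-8, -0.3, 0.3, 0, 0, 0, 1],
    [-10, -0.3, 0.3, 0, 0, 0, 1],
    [-10, -0.3, 0.3, 0, 0, 0, 1],
    [-10, -0.3, 0.3, 0, 0, 0, 1],
  ],
)

```text
time_s: 32.42
eef_pos: [0.6017, 0.1214, 0.0146]
ee_rot: [[0.999, 0.054, 0.004], [0.054, -0.999, -0.001], [0.004, 0.001, -1.0]]
wrist_force: [-0.6, 0.2, -0.8]
opening: 0.0544
finger_force: 66.7
```

Call:
send_rows(
  rows=[
    [0, 0, 0, 0, 0, 0, -0.6],
    [0, 0, 0, 0, 0, 0, -0.6],
    [0, 0, 0, 0, 0, 0, -0.6],
    [0, 0, -40, 0, 0, 0, -0.6],
    [0, 0, -85, 0, 0, 0, -0.6],
    [0, 0, -85, 0, 0, 0, -0.6],
    [0, 0, -85, 0, 0, 0, -0.6],
  ],
)

```text
time_s: 33.3
eef_pos: [0.6012, 0.1214, 0.0994]
ee_rot: [[0.999, 0.054, 0.004], [0.054, -0.999, -0.001], [0.004, 0.001, -1.0]]
wrist_force: [-0.2, -0.1, -1.3]
opening: 0.0683
finger_force: 0.0
```

Run:
```python
from h import *
go([(628.3,-194.5,50,88.6)])
```

```text
t 33.3 p [601.2 121.4  99.4] yaw 3.08 open 68.3 F [-0.2 -0.1 -1.3] ff 0.0 j6 1.62
(628.3, -194.5, 50) [9.9, 316.9, 49.9] [0.004, -0.002, -1.493]
```

Call:
send_rows(
  rows=[
    [0, 60, 0, 0, 0, -0.15, -0.6],
    [10, 317, 50, 0, 0, -1.493, -0.6],
    [10, 317, 50, 0, 0, -1.493, -0.6],
    [10, 317, 50, 0, 0, -1.493, -0.6],
    [10, 317, 50, 0, 0, -1.493, -0.6],
    [10, 317, 50, 0, 0, -1.493, -0.6],
    [10, 317, 50, 0, 0, -1.493, -0.6],
    [10, 317, 50, 0, 0, -1.493, -0.6],
    [10, 317, 50, 0, 0, -1.493, -0.6],
    [10, 317, 50, 0, 0, -1.493, -0.6],
    [10, 317, 50, 0, 0, -1.493, -0.6],
    [10, 317, 50, 0, 0, -1.493, -0.6],
  ],
)

```text
time_s: 34.8
eef_pos: [0.6284, -0.1945, 0.0495]
ee_rot: [[0.024, 1.0, 0.003], [1.0, -0.024, -0.001], [-0.001, 0.003, -1.0]]
wrist_force: [0.2, -0.2, 0.7]
opening: 0.0681
finger_force: 0.0
```

```bash
cat >> h.py <<'E'
def prof(c,zlo=.05,zhi=.07):
    W=pts(c); a=np.radians(PA)
    m=(W[...,2]>zlo)&(W[...,2]<zhi); m[:175]=0;m[290:]=0;m[:,:200]=0;m[:,280:]=0
    d=W[m][:,:2]*1000-PC; X=d[:,0]*np.cos(a)+d[:,1]*np.sin(a); Y=-d[:,0]*np.sin(a)+d[:,1]*np.cos(a)
    k=abs(X)<75; return X[k],Y[k]
E
python3 - <<'E'
from h import *
go([(628.3,-194.5,-21,88.6)])
c=optics.read_camera("top"); np.savez("top3.npz",**c); X,Y=prof(c)
for n in(-20,0,20): k=abs(Y-n)<6; print(n,np.percentile(X[k],[0,3,97,100]))
for n in(-37,37): k=(abs(Y-n)<6); print("sp",n,np.percentile(X[k],[0,3,97,100]),X[k].mean())
for n in(-45,-34,-25,25,34,45): k=abs(X-n)<5; print("Y at",n,np.percentile(Y[k],[0,3,97,100]),Y[k].mean())
cv2.imwrite("pics/g.png",cv2.resize(c["image"][195:275,205:275],None,fx=8,fy=7.5,interpolation=cv2.INTER_CUBIC))
E
```

```text
t 34.8 p [ 628.4 -194.5   49.5] yaw 88.61 open 68.1 F [ 0.2 -0.2  0.7] ff 0.0 j6 -0.36
(628.3, -194.5, -21) [-0.0, -0.3, 70.5] [0.003, 0.001, 0.0]
-20 [-55.77872329 -53.05604948  50.94295502  54.57788727]
0 [-55.53925866 -52.71800008  50.78228767  54.17734608]
20 [-55.76054766 -53.37869261  51.19363925  55.04993263]
sp -37 [-13.90305361 -12.98407246  11.43251675  11.54147198] -0.7456599119876891
sp 37 [-13.90970883 -13.32314955  11.1185837   12.70663964] -1.4094984227005367
Y at -45 [-27.64953381 -27.09698967  26.13612427  28.5948146 ] -0.8155430595348996
Y at -34 [-27.2144444  -26.26847362  27.0312905   27.99628329] 0.1345502182539526
Y at -25 [-27.40045508 -26.62639873  27.11002586  27.88718185] 0.015224229185222656
Y at 25 [-27.1327876  -26.26215062  26.87962684  27.69887695] 0.0433408673763508
Y at 34 [-26.82618221 -26.4092053   26.63981926  29.03223624] 0.6357619655640211
Y at 45 [-27.24838671 -26.65946627  27.20382554  28.64951723] 0.7734489863817474
```

View pics/g.png

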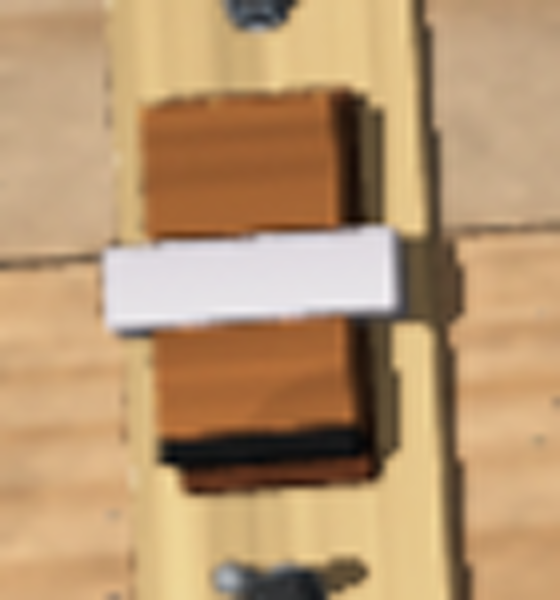

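The stack is tight, spanning -55.7 to +54.6 mm in press x. The spacer is centred within 1 mm and both blocks are flush. Next: the upper cheek.

Call:
send_rows(
  rows=[
    [0, 0, 50, 0, 0, 0, -0.6],
    [0, 0, 75, 0, 0, 0, -0.6],
    [0, 0, 76.5, 0, 0, 0, -0.6],
    [0, 0, 76.5, 0, 0, 0, -0.6],
    [0, 0, 76.5, 0, 0, 0, -0.6],
    [0, 0, 76.5, 0, 0, 0, -0.6],
  ],
)

```text
time_s: 35.6
eef_pos: [0.6299, -0.1951, -0.0247]
ee_rot: [[0.024, 1.0, 0.007], [1.0, -0.024, -0.002], [-0.002, 0.007, -1.0]]
wrist_force: [-0.1, 0.9, -0.7]
opening: 0.0682
finger_force: 0.0
```

Call:
send_rows(
  rows=[
    [0, 0, 0, 0, 0, 0, 1],
    [0, 0, 0, 0, 0, 0, 1],
    [0, 0, 0, 0, 0, 0, 1],
    [0, 0, 0, 0, 0, 0, 1],
  ],
)

```text
time_s: 36.1
eef_pos: [0.6299, -0.1951, -0.0249]
ee_rot: [[0.024, 1.0, 0.006], [1.0, -0.024, -0.002], [-0.002, 0.006, -1.0]]
wrist_force: [-0.7, -0.8, 5.3]
opening: 0.0546
finger_force: 66.1
```

Call:
send_rows(
  rows=[
    [0, 0, -50, 0, 0, 0, 1],
    [0, 0, -110, 0, 0, 0, 1],
    [0, 0, -135, 0, 0, 0, 1],
    [0, 0, -135, 0, 0, 0, 1],
    [0, 0, -135, 0, 0, 0, 1],
    [0, 0, -135, 0, 0, 0, 1],
  ],
)

```text
time_s: 36.85
eef_pos: [0.6268, -0.1939, 0.1052]
ee_rot: [[0.024, 1.0, -0.001], [1.0, -0.024, 0.001], [0.001, -0.001, -1.0]]
wrist_force: [-1.2, 0.4, -1.0]
opening: 0.0541
finger_force: 65.5
```

Run:
```python
from h import *
go([(569,119.4,115,3.1),(569,119.4,50,3.1)])
```

```text
t 36.85 p [ 626.8 -193.9  105.2] yaw 88.62 open 54.1 F [-1.2  0.4 -1. ] ff 65.5 j6 -0.36
(569, 119.4, 115) [311.9, -65.4, -9.4] [-0.002, 0.0, 1.493]
(569, 119.4, 50) [311.8, -65.3, 55.6] [-0.002, 0.0, 1.493]
```

Call:
send_rows(
  rows=[
    [312, -66, -8, 0, 0, 1.493, 1],
    [312, -66, -8, 0, 0, 1.493, 1],
    [312, -66, -8, 0, 0, 1.493, 1],
    [312, -66, -8, 0, 0, 1.493, 1],
    [312, -66, -8, 0, 0, 1.493, 1],
    [312, -66, -8, 0, 0, 1.493, 1],
    [312, -66, -8, 0, 0, 1.493, 1],
    [312, -66, -8, 0, 0, 1.493, 1],
    [312, -66, -8, 0, 0, 1.493, 1],
    [312, -66, -8, 0, 0, 1.493, 1],
    [312, -66, 30, 0, 0, 1.493, 1],
    [312, -66, 60, 0, 0, 1.493, 1],
    [312, -66, 60, 0, 0, 1.493, 1],
    [312, -66, 60, 0, 0, 1.493, 1],
    [312, -66, 60, 0, 0, 1.493, 1],
    [312, -66, 60, 0, 0, 1.493, 1],
  ],
)

```text
time_s: 38.85
eef_pos: [0.5711, 0.119, 0.0496]
ee_rot: [[0.999, 0.054, 0.007], [0.054, -0.999, -0.001], [0.007, 0.001, -1.0]]
wrist_force: [0.1, 0.5, -1.6]
opening: 0.0541
finger_force: 65.4
```

Run:
```python
from h import *
go([(568.4,119.4,36,3.1)])
```

```text
t 38.85 p [571.1 119.   49.6] yaw 3.09 open 54.1 F [ 0.1  0.5 -1.6] ff 65.4 j6 1.63
(568.4, 119.4, 36) [-2.8, -0.6, 13.5] [0.001, -0.007, -0.0]
```

Call:
send_rows(
  rows=[
    [-1, -0.5, 5, 0, -0.003, 0, 1],
    [-1, -0.5, 10, 0, -0.003, 0, 1],
    [-1, -0.5, 10, 0, -0.003, 0, 1],
    [-1, -0.5, 10, 0, -0.003, 0, 1],
    [-1, -0.5, 10, 0, -0.003, 0, 1],
  ],
)

```text
time_s: 39.48
eef_pos: [0.5693, 0.1193, 0.0381]
ee_rot: [[0.999, 0.054, 0.001], [0.054, -0.999, -0.001], [0.001, 0.001, -1.0]]
wrist_force: [-0.4, -0.9, -0.9]
opening: 0.0542
finger_force: 65.4
```

Run:
```python
from h import *
go([(568.4,119.4,36,3.1)])
```

```text
t 39.48 p [569.3 119.3  38.1] yaw 3.08 open 54.2 F [-0.4 -0.9 -0.9] ff 65.4 j6 1.63
(568.4, 119.4, 36) [-0.9, -0.1, 2.1] [0.001, -0.001, -0.0]
```

Call:
send_rows(
  rows=[
    [-0.7, 0, 1, 0, 0, 0, 1],
    [-0.7, 0, 2, 0, 0, 0, 1],
    [-0.7, 0, 2, 0, 0, 0, 1],
    [-0.7, 0, 2, 0, 0, 0, 1],
  ],
)

```text
time_s: 39.98
eef_pos: [0.5685, 0.1193, 0.036]
ee_rot: [[0.999, 0.054, 0.001], [0.054, -0.999, -0.001], [0.001, 0.001, -1.0]]
wrist_force: [0.7, -0.7, -0.7]
opening: 0.054
finger_force: 65.4
```

Call:
send_rows(
  rows=[
    [0, 0, 0, 0, 0, 0, -0.5],
    [0, 0, 0, 0, 0, 0, -0.5],
    [0, 0, 0, 0, 0, 0, -0.5],
    [0, 0, -40, 0, 0, 0, -0.5],
    [0, 0, -80, 0, 0, 0, -0.5],
    [0, 0, -80, 0, 0, 0, -0.5],
    [0, 0, -80, 0, 0, 0, -0.5],
  ],
)

```text
time_s: 40.85
eef_pos: [0.5681, 0.1194, 0.1156]
ee_rot: [[0.999, 0.054, 0.0], [0.054, -0.999, -0.001], [0.0, 0.001, -1.0]]
wrist_force: [0.3, -0.6, -0.5]
opening: 0.0642
finger_force: 0.0
```

Run:
```python
from h import *
go([(533.5,-395,50,2.2)])
```

```text
t 40.85 p [568.1 119.4 115.6] yaw 3.08 open 64.2 F [ 0.3 -0.6 -0.5] ff 0.0 j6 1.63
(533.5, -395, 50) [-62.2, 511.7, 66.2] [0.001, -0.0, 0.015]
```

Call:
send_rows(
  rows=[
    [-62, 512, 66, 0, 0, 0.015, -0.5],
    [-62, 512, 66, 0, 0, 0.015, -0.5],
    [-62, 512, 66, 0, 0, 0.015, -0.5],
    [-62, 512, 66, 0, 0, 0.015, -0.5],
    [-62, 512, 66, 0, 0, 0.015, -0.5],
    [-62, 512, 66, 0, 0, 0.015, -0.5],
    [-62, 512, 66, 0, 0, 0.015, -0.5],
    [-62, 512, 66, 0, 0, 0.015, -0.5],
    [-62, 512, 66, 0, 0, 0.015, -0.5],
    [-62, 512, 66, 0, 0, 0.015, -0.5],
    [-62, 512, 66, 0, 0, 0.015, -0.5],
  ],
)

```text
time_s: 42.22
eef_pos: [0.5343, -0.3933, 0.05]
ee_rot: [[0.999, 0.04, 0.0], [0.04, -0.999, 0.001], [0.0, -0.001, -1.0]]
wrist_force: [0.5, -0.2, -0.0]
opening: 0.0642
finger_force: 0.0
```

Run:
```python
from h import *
c=optics.read_camera("top"); X,Y=prof(c,.069,.085)
b=blob(c,(200,190,280,275),.071,.083); print("cheek on",b,rel(b[0],b[2]))
c0=dict(np.load("top0.npz")); W=pts(c0)
m=(W[...,2]>.015)&(W[...,2]<.026); m[:,:435]=0; m[:,480:]=0; m[:180]=0; m[305:]=0
P=W[m][:,:2]*1000
for lo in range(415,650,20):
    k=(P[:,0]>lo)&(P[:,0]<lo+20)
    if k.sum(): print(lo,k.sum(),np.percentile(P[k,1],[0,3,50,97,100]).round(1))
print(P[:,0].min(),P[:,0].max())
cr=np.hstack([cv2.resize(c["image"][190:280,195:285],(400,400),interpolation=cv2.INTER_CUBIC),cv2.resize(c0["image"][180:305,395:520],(400,400),interpolation=cv2.INTER_CUBIC)])
cv2.imwrite("pics/i.png",cr); go([(533.5,-395,-24,2.2)])
```

```text
cheek on (array([569.6, 120.3]), array([ 57.5, 124.6], dtype=float32), np.float32(2.9), array([569.3, 119.9,  76.7]), 1367, array([73.6, 79.5])) (array([0.6, 0.9]), np.float32(89.8))
415 168 [-439.5 -433.4 -406.1 -371.2 -370.1]
435 88 [-433.6 -428.8 -393.3 -370.3 -369.1]
455 180 [-418.3 -415.1 -394.1 -371.3 -369.8]
475 166 [-416.3 -415.5 -392.9 -371.9 -370.7]
495 183 [-418.  -416.2 -394.2 -371.6 -370.3]
515 159 [-416.6 -415.5 -393.6 -372.4 -371.6]
535 182 [-419.6 -417.1 -394.8 -372.3 -371.4]
555 161 [-417.2 -416.3 -393.6 -372.4 -371.4]
575 168 [-418.8 -417.6 -396.1 -372.9 -371.2]
595 172 [-418.6 -416.4 -394.2 -373.  -371.9]
615 84 [-419.3 -418.2 -396.2 -373.1 -372.7]
635 118 [-420.1 -418.4 -396.  -373.5 -372.8]
393.1430134158007 680.2267125219558
t 42.27 p [ 534.6 -393.2   50.5] yaw 2.35 open 64.1 F [-0.3 -0.1  0.9] ff 0.0 j6 0.81
(533.5, -395, -24) [-1.2, 1.8, 74.5] [0.0, -0.001, 0.003]
```

View pics/i.png

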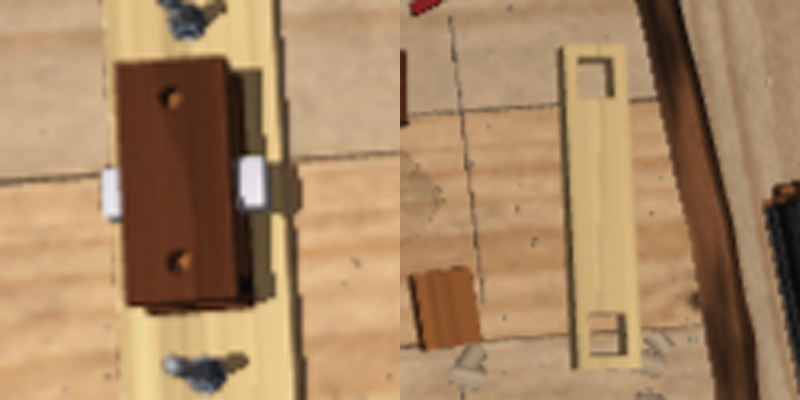

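The upper cheek is flush to within about 0.6–0.9 mm, which is noise level. The caul's edges put its centre at y≈-394.5 with a yaw of about -1°. Now to grasp it.

Call:
send_rows(
  rows=[
    [-1, 1.3, 50, 0, 0, 0.055, -0.5],
    [-1, 1.3, 74, 0, 0, 0.055, -0.5],
    [-1, 1.3, 76, 0, 0, 0.055, -0.5],
    [-1, 1.3, 76, 0, 0, 0.055, -0.5],
    [-1, 1.3, 76, 0, 0, 0.055, -0.5],
    [-1, 1.3, 76, 0, 0, 0.055, 1],
    [-1, 1.3, 76, 0, 0, 0.055, 1],
    [-1, 1.3, 76, 0, 0, 0.055, 1],
    [-1, 1.3, 76, 0, 0, 0.055, 1],
  ],
)

```text
time_s: 43.4
eef_pos: [0.5342, -0.3976, -0.0234]
ee_rot: [[1.0, -0.016, 0.003], [-0.016, -1.0, -0.003], [0.004, 0.003, -1.0]]
wrist_force: [0.0, 0.9, 6.6]
opening: 0.0442
finger_force: 64.2
```

Call:
send_rows(
  rows=[
    [0, 0, -50, 0, 0, 0, 1],
    [0, 0, -110, 0, 0, 0, 1],
    [0, 0, -150, 0, 0, 0, 1],
    [0, 0, -150, 0, 0, 0, 1],
    [0, 0, -150, 0, 0, 0, 1],
    [0, 0, -150, 0, 0, 0, 1],
  ],
)

```text
time_s: 44.15
eef_pos: [0.5317, -0.3955, 0.121]
ee_rot: [[1.0, -0.016, -0.004], [-0.016, -1.0, 0.003], [-0.004, -0.003, -1.0]]
wrist_force: [0.3, 0.1, -0.4]
opening: 0.0446
finger_force: 63.4
```

Run:
```python
from h import *
go([(569,119.4,125,3.1),(569,119.4,65,3.1)])
```

```text
t 44.15 p [ 531.7 -395.5  121. ] yaw -0.93 open 44.6 F [ 0.3  0.1 -0.4] ff 63.4 j6 0.86
(569, 119.4, 125) [28.9, -515.4, -2.7] [-0.003, 0.004, -0.07]
(569, 119.4, 65) [29.1, -515.2, 57.3] [-0.003, 0.004, -0.07]
```

Call:
send_rows(
  rows=[
    [29, -515, -4, 0, 0, -0.07, 1],
    [29, -515, -4, 0, 0, -0.07, 1],
    [29, -515, -4, 0, 0, -0.07, 1],
    [29, -515, -4, 0, 0, -0.07, 1],
    [29, -515, -4, 0, 0, -0.07, 1],
    [29, -515, -4, 0, 0, -0.07, 1],
    [29, -515, -4, 0, 0, -0.07, 1],
    [29, -515, -4, 0, 0, -0.07, 1],
    [29, -515, -4, 0, 0, -0.07, 1],
    [29, -515, -4, 0, 0, -0.07, 1],
    [29, -515, -4, 0, 0, -0.07, 1],
    [29, -515, -4, 0, 0, -0.07, 1],
    [29, -515, -4, 0, 0, -0.07, 1],
  ],
)

```text
time_s: 45.78
eef_pos: [0.5705, 0.1166, 0.1281]
ee_rot: [[0.999, 0.052, 0.001], [0.052, -0.999, -0.001], [0.001, 0.001, -1.0]]
wrist_force: [-0.7, -0.3, -0.9]
opening: 0.0447
finger_force: 63.3
```

Run:
```python
from h import *
go([(569,119.4,60,3.1)])
c=optics.read_camera("top"); cv2.imwrite("pics/j.png",cv2.resize(c["image"][165:305,190:290],None,fx=4,fy=4,interpolation=cv2.INTER_CUBIC))
```

```text
t 45.77 p [570.5 116.6 128.1] yaw 2.97 open 44.7 F [-0.7 -0.3 -0.9] ff 63.3 j6 1.62
(569, 119.4, 60) [-1.4, -3.0, 68.0] [0.001, -0.001, -0.002]
```

View pics/j.png

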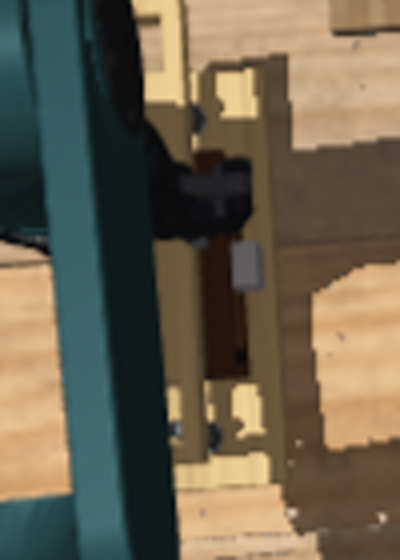

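The caul is held over the press and appears shifted left only by perspective. The x grip offset is about 0.5 mm, well inside the ±10 mm slot clearance. I'll verify by depth, then lower it.

Run:
```python
from h import *
c=optics.read_camera("top"); W=pts(c); a=np.radians(PA)
m=(W[...,2]>.158)&(W[...,2]<.182)&(np.hypot(W[...,0]-.569,W[...,1]-.119)<.17)&(c["image"][...,2]>110)
d=W[m][:,:2]*1000-PC; X=d[:,0]*np.cos(a)+d[:,1]*np.sin(a); Y=-d[:,0]*np.sin(a)+d[:,1]*np.cos(a)
print(m.sum(),"X",np.percentile(X,[0,1,99,100]),"Y",np.percentile(Y,[0,2,98,100]))
go([(569,119.4,60,3.1)])
```

```text
338 X [-117.00124116 -115.31785475  122.39582888  123.24602912] Y [-25.36790322 -24.95197616  -4.23123002  -1.98249216]
t 45.88 p [570.5 117.1 128.1] yaw 3.01 open 44.8 F [ 0.7 -0.3 -1.2] ff 63.3 j6 1.62
(569, 119.4, 60) [-1.4, -2.5, 68.1] [0.001, -0.001, -0.002]
```

Call:
send_rows(
  rows=[
    [-2.5, -2.3, 10, 0, 0, 0, 1],
    [-2.5, -2.3, 20, 0, 0, 0, 1],
    [-2.5, -2.3, 30, 0, 0, 0, 1],
    [-2.5, -2.3, 40, 0, 0, 0, 1],
    [-2.5, -2.3, 40, 0, 0, 0, 1],
    [-2.5, -2.3, 40, 0, 0, 0, 1],
  ],
)

```text
time_s: 46.62
eef_pos: [0.568, 0.12, 0.0882]
ee_rot: [[0.999, 0.054, 0.001], [0.054, -0.999, -0.001], [0.001, 0.001, -1.0]]
wrist_force: [0.3, -0.4, -0.9]
opening: 0.0446
finger_force: 63.3
```

Call:
send_rows(
  rows=[
    [0, 0, 12, 0, 0, 0, 1],
    [0, 0, 24, 0, 0, 0, 1],
    [0, 0, 28, 0, 0, 0, 1],
    [0, 0, 28, 0, 0, 0, 1],
    [0, 0, 28, 0, 0, 0, 1],
    [0, 0, 28, 0, 0, 0, 1],
  ],
)

```text
time_s: 47.38
eef_pos: [0.5682, 0.12, 0.0606]
ee_rot: [[0.999, 0.054, 0.002], [0.054, -0.999, -0.001], [0.002, 0.001, -1.0]]
wrist_force: [-0.5, -0.2, -0.9]
opening: 0.0448
finger_force: 63.3
```

Run:
```python
from h import *
go([(568,119.4,54,3.1)])
```

```text
t 47.38 p [568.2 120.   60.6] yaw 3.08 open 44.8 F [-0.5 -0.2 -0.9] ff 63.3 j6 1.63
(568, 119.4, 54) [-0.2, 0.6, 6.6] [0.001, -0.002, -0.0]
```

Call:
send_rows(
  rows=[
    [0, 0, 3, 0, 0, 0, 1],
    [0, 0, 5.5, 0, 0, 0, 1],
    [0, 0, 5.5, 0, 0, 0, 1],
    [0, 0, 5.5, 0, 0, 0, 1],
  ],
)

```text
time_s: 47.88
eef_pos: [0.5678, 0.12, 0.0544]
ee_rot: [[0.999, 0.054, 0.001], [0.054, -0.999, -0.001], [0.001, 0.001, -1.0]]
wrist_force: [-0.4, 0.3, -1.7]
opening: 0.0443
finger_force: 63.3
```

Call:
send_rows(
  rows=[
    [0, 0, 1, 0, 0, 0, 1],
    [0, 0, 1.5, 0, 0, 0, 1],
    [0, 0, 1.5, 0, 0, 0, 1],
    [0, 0, 1.5, 0, 0, 0, 1],
  ],
)

```text
time_s: 48.38
eef_pos: [0.5678, 0.12, 0.053]
ee_rot: [[0.999, 0.054, 0.001], [0.054, -0.999, -0.001], [0.001, 0.001, -1.0]]
wrist_force: [0.1, 0.5, -0.6]
opening: 0.0447
finger_force: 63.3
```

Call:
send_rows(
  rows=[
    [0, 0, 0, 0, 0, 0, -0.4],
    [0, 0, 0, 0, 0, 0, -0.4],
    [0, 0, 0, 0, 0, 0, -0.4],
    [0, 0, -30, 0, 0, 0, -0.4],
    [0, 0, -80, 0, 0, 0, -0.4],
    [0, 0, -90, 0, 0, 0, -0.4],
    [0, 60, -90, 0, 0, 0, -0.4],
    [0, 300, -90, 0, 0, 0, -0.4],
    [0, 300, -90, 0, 0, 0, -0.4],
    [0, 300, -90, 0, 0, 0, -0.4],
    [0, 300, -90, 0, 0, 0, -0.4],
    [0, 300, -90, 0, 0, 0, -0.4],
    [0, 300, -90, 0, 0, 0, -0.4],
    [0, 300, -90, 0, 0, 0, -0.4],
  ],
)

```text
time_s: 50.12
eef_pos: [0.5839, -0.1779, 0.1431]
ee_rot: [[0.998, 0.056, 0.001], [0.056, -0.998, -0.001], [0.001, 0.001, -1.0]]
wrist_force: [0.2, 0.3, -0.1]
opening: 0.06
finger_force: 0.0
```

Run:
```python
from h import *
c=optics.read_camera("top"); s=optics.read_camera("scene")
for n,lo,hi in(("caul",.09,.102),("cheek",.071,.083)):
    b=blob(c,(190,165,290,300),lo,hi); print(n,b,rel(b[0],b[2]))
cv2.imwrite("pics/k.png",np.hstack([cv2.resize(c["image"][170:300,190:290],(400,520),interpolation=cv2.INTER_CUBIC),cv2.resize(s["image"][210:340,215:345],(400,520)[::1],interpolation=cv2.INTER_CUBIC)]))
go([])
```

```text
caul (array([569.6, 121.2]), array([ 47. , 240.4], dtype=float32), np.float32(3.4), array([568.8, 120.6,  96.6]), 2027, array([93.6, 99.4])) (array([0.7, 1.8]), np.float32(0.3))
cheek (array([564.6,  95. ]), array([  7.1, 136.8], dtype=float32), np.float32(3.2), array([570.1,  95.4,  76.8]), 192, array([73.3, 80.2])) (array([ -5.7, -24.1]), np.float32(0.1))
t 50.23 p [ 584.  -178.   143.4] yaw 3.2 open 59.6 F [-0.9  0.  -0.6] ff 0.0 j6 1.13
```

View pics/k.png

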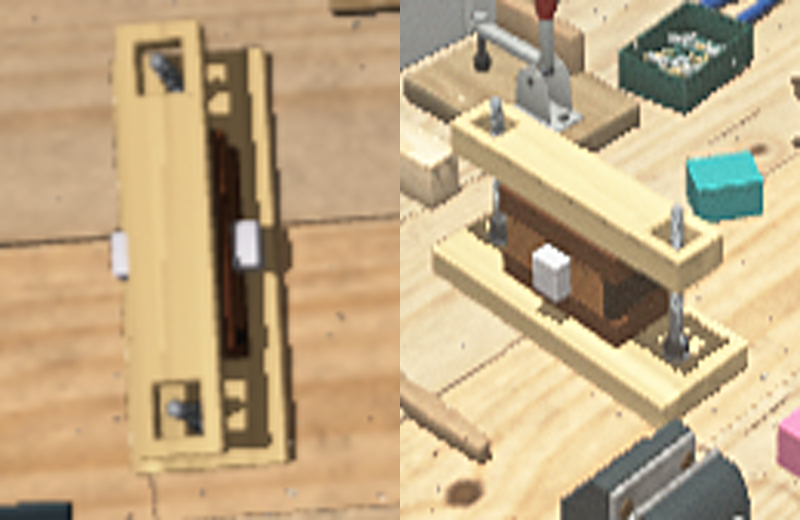

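The caul lies flat at z≈96 mm over both studs, centred within 2 mm. The stack is square beneath it, and the gripper is clear of everything.

```bash
python3 -c "
from station import manip; print(manip.sign_off())"
```

```text
the job is handed in; nothing more can be done
None
```

The mallet head is laid up dry in the press in the order asked and handed in at about 50 s: spacer, rubber block (rubber facing out), plain block, drilled cheek, and the caul down over both studs. By camera the core blocks and cheek were flush within about 1 mm, the caul sits within 2 mm of centre, and the sign-off returned no verdict.

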